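# Load the reagent row and seat it on the sensor stop

## Robot

A 7-joint arm with a two-finger parallel gripper is mounted at the origin on the work surface. World frame = base frame: x ahead of the robot, y to its left, z up, the work surface at z = 0. Lengths are in m, angles in rad, forces in N, time in s.
With the tool pointing down it reaches from about 0.4 to 0.875 m from the base axis. Payload 19.3 kg.
Tool frame: the origin (TCP) lies on the centre line of the jaws, within the pads' length; the fingertips stand 8 mm ahead of it and the grasp point (between the pads) lies 11 mm behind it (bot.tip_extent is the distance from the TCP to the fingertips, in m); x points along the fingers, y is the direction in which the jaws open and shut, and the axes are right-handed (so a half turn about x gives the same grasp; the last joint's range is limited). The gripper opens to 85 mm and grips with 20 to 120 N. Pads are 22 mm wide; open, the fingers measure 114 mm over their backs; the gripper's body (76 mm by 85 mm) begins 54 mm behind the grasp point. The pads swing forward as they close: fully open they stand 13 mm farther back than shut.
Start: joints at [1.229, 0.521, -0.036, 1.599, 0.021, 1.021, -0.113], TCP at [0.168, -0.602, 0.239] pointing down, gripper open.
Joint ranges: [-2.91, 2.91], [-0.3, 2.13], [-1.5, 1.42], [0.17, 2.43], [-1.26, 4.41], [0.16, 1.93], [-2.52, 2.52]. Speed limits (rad/s): [1.89, 1.89, 2.39, 2.39, 3.01, 3.01, 3.01].

## Interface

Orientations are given as [roll, pitch, yaw] about the fixed x, y, z axes, in that order (R = Rz(yaw) Ry(pitch) Rx(roll)).
In Python, from workcell import sensors, imaging, order, bot gives the robot as it stands.
- The arm moves only by the tool arm_command, never from a script. Its argument "commands" is a list of rows, each an object of numbers: "dx", "dy", "dz": the shift along the tool's x, y, z in cm; "twist": the turn about the tool's x in rad. A call has 1 to 12 rows; each row is the pose to reach, as a shift and turn from the pose measured when the call began, along the tool's axes at that moment; what a row does not reach only later rows make up. A row lasts 1/12 s, in which the tool goes at most 41.7 mm and 7.16 degrees, less where a joint would pass 70% of its speed; a pose out of reach is approached as far as the arm can. A call with a gripper value outside its range is refused whole. "grip" is the closure, from -1 (fully open) to 1 (shut), set as the call begins (left out, the last holds). The fingers move at their own pace and stop on an object; "squeeze" is the grip in N (left out, the last holds). Time passes only in rows, so rows that repeat a pose let the fingers close. It gives the time, the measured TCP pose, the force and the opening at its end, in the units of the state.
- sensors.observe(): the state, without advancing time (a new reading comes with each control period).
- imaging.grab_frame(name): name is "scene" or "top"; returns the picture (400x640x3 uint8, red, green, blue); there is no depth.
- imaging.camera_info(name): a dict with "fx", "fy", "cx", "cy" (pixels), "dist_coeffs" ([k1, k2, p1, p2, k3] as OpenCV has them; the pictures are not rectified), "origin" and "attitude" of the camera in the world. Camera axes: x right, y down, z forward; pixel columns grow to the right and rows downward; lengths in m; the calibration is good to about 2 mm. A picture is of the moment at which its call begins. camera_info takes no time and is no camera call.
- order.job_done(): hands the job in, once; it reports no verdict.
The state is a dict: "clock": time; "qpos": joint angles; "qd": joint speeds; "joint_efforts": joint torques, N m; "position": TCP position; "tool_rot": TCP orientation; "force": force on the tool from outside, world axes, zero at the start; "moment": the same for the moment, N m; "grip_width": finger opening in m.
Only numpy, scipy, OpenCV 4.12 (cv2) and the standard library are available. Lean on these libraries where they do the work, as an engineer would, in place of code of your own. Each camera call takes 0.05 s, during which the arm holds its last target.

## Task

Stand the spare reagent bottle upright on the loader track, squarely behind the four already there. Then push all five along the track as one straight row, without letting it buckle, into the lane until the row is snug against the stop and its sensor plate is fully pressed: give it a firm but gentle push of about 10 N at the stop, and never more than 20 N. Leave the row straight, tight and upright, the plate still held in, and nothing else on the bench disturbed.

Things in the scene. Friction and masses are not known exactly. Their poses are not given: they have to be found in the camera images.
- loader: reagent loader, fixed. Origin on the bench on the lane's centre line at its mouth; +y runs along the track into the lane. Aluminium bed 80 mm wide, top 8 mm above the bench, y -300 to 280 mm. Open track for y < -30 mm. Lane y 0 to 245 mm: grey side walls 43 mm apart, 16 mm above the bed; flared mouth y -30 to 0, 61 mm wide at entry. White housing 130 mm wide and tall at y 245 to 335
- stop_near (a point): fixed point on the lane's centre line at the loader's y = 130 mm, 30 mm above the bench, with the loader's axes. A black stop (42 mm tall, red knob, orange sensor plate in front) is clamped in the lane at a different, unmeasured depth each time: the face of its plate, when out, lies 0 to 60 mm beyond this point along +y. The clamp does not slip at 20 N.
- plate (a joint): travel of the sprung orange sensor plate on the stop (m): 0 = out, 0.008 = fully pressed, towards the loader's +y. Its spring takes only 0.4 N to start and 0.8 N when fully in; past that the stop is rigid. Let go, the row springs back by 1 to 2 mm, then its friction on the bed holds the plate in.
- bottle1_mid (a point): white square bottle, pale blue band, 40 x 40 x 60 mm, with a blue cap 26 mm wide and 13 mm high; about 0.2 kg. Point: body centre, 30 mm above its underside; x and y square to its sides. Stands on the loader's bed: the first of the row, nearest the lane's mouth. Gaps 3 to 9 mm, offsets up to 3 mm, small turns. Sliding the row of five takes 4 to 10 N.
- bottle2_mid (a point): white square bottle, pale blue band, 40 x 40 x 60 mm, with a blue cap 26 mm wide and 13 mm high; about 0.2 kg. Point: body centre, 30 mm above its underside; x and y square to its sides. Stands on the loader's bed: the second of the row. Gaps 3 to 9 mm, offsets up to 3 mm, small turns. Sliding the row of five takes 4 to 10 N.
- bottle3_mid (a point): white square bottle, pale blue band, 40 x 40 x 60 mm, with a blue cap 26 mm wide and 13 mm high; about 0.2 kg. Point: body centre, 30 mm above its underside; x and y square to its sides. Stands on the loader's bed: the third of the row. Gaps 3 to 9 mm, offsets up to 3 mm, small turns. Sliding the row of five takes 4 to 10 N.
- bottle4_mid (a point): white square bottle, pale blue band, 40 x 40 x 60 mm, with a blue cap 26 mm wide and 13 mm high; about 0.2 kg. Point: body centre, 30 mm above its underside; x and y square to its sides. Stands on the loader's bed: the last of the four already on the track. Gaps 3 to 9 mm, offsets up to 3 mm, small turns. Sliding the row of five takes 4 to 10 N.
- bottle5_mid (a point): white square bottle, pale blue band, 40 x 40 x 60 mm, with a blue cap 26 mm wide and 13 mm high; about 0.2 kg. Point: body centre, 30 mm above its underside; x and y square to its sides. The spare one: it stands alone on the bench between the loader and the robot, turned anyhow.
- amber: bystander: round amber bottle, black cap, 50 mm across, 100 mm tall; origin at the centre of its underside
- jar: bystander: round white jar with a red lid, 56 mm across, 75 mm tall; origin at the centre of its underside
- tipbox: bystander: blue open box of pipette tips, 85 x 125 x 50 mm; origin at the centre of its underside
- rack: bystander: green tube rack 70 x 150 mm with capped tubes, 90 mm tall; origin at the centre of its underside
- pen: bystander: pen lying on the bench, 140 mm long, 9 mm thick; origin under its middle, along its x
- mouse: bystander: black computer mouse, 105 x 60 x 32 mm; origin at the centre of its underside
- stapler: bystander: blue and grey stapler, 130 x 34 x 50 mm; origin at the centre of its underside
There are look-alikes about, which are no part of the job. Leave any purple or turquoise look-alike of the part that bears bottle3_mid alone.

How it is judged:
On the way, in this order (a step that is already met when the one before it is completed fails the run):
1. the spare bottle stands upright on the open track, in line behind the row (within 10 mm of the centre line, centre within 75 mm of the last bottle's) (x of bottle5_mid in the frame of loader between -0.01 and 0.01 m and distance between bottle4_mid and bottle5_mid below 0.075 m and y of bottle5_mid in the frame of loader below -0.15 m and angle between bottle5_mid's own z axis and vertical below 0.12 rad and height (world z) of bottle5_mid below 0.043 m), for 0.2 s.
2. the closed-up row of five is pressed on the stop: plate in, first bottle bearing with more than 5 N (distance between bottle1_mid and bottle2_mid below 0.0435 m and distance between bottle2_mid and bottle3_mid below 0.0435 m and distance between bottle3_mid and bottle4_mid below 0.0435 m and distance between bottle4_mid and bottle5_mid below 0.0435 m and contact force between bottle1 and plate above 5 N and value of joint plate above 0.006 m), for 0.15 s.
At the end, for the whole second after the job is handed in: All five bottles stand upright (within 0.1 rad) and at rest on the track in one straight row (each within 7 mm of the centre line, square within 0.12 rad), neighbours touching (centres under 43.5 mm apart), and the row keeps the sensor plate pressed in by more than 4 of its 8 mm (distance between bottle1_mid and bottle2_mid below 0.0435 m and distance between bottle2_mid and bottle3_mid below 0.0435 m and distance between bottle3_mid and bottle4_mid below 0.0435 m and distance between bottle4_mid and bottle5_mid below 0.0435 m and x of bottle1_mid in the frame of loader between -0.007 and 0.007 m and x of bottle2_mid in the frame of loader between -0.007 and 0.007 m and x of bottle3_mid in the frame of loader between -0.007 and 0.007 m and x of bottle4_mid in the frame of loader between -0.007 and 0.007 m and x of bottle5_mid in the frame of loader between -0.007 and 0.007 m and angle between each of bottle1_mid, bottle2_mid, bottle3_mid, bottle4_mid, bottle5_mid's own z axis and vertical below 0.1 rad and height (world z) of each of bottle1_mid, bottle2_mid, bottle3_mid, bottle4_mid, bottle5_mid below 0.043 m and value of joint plate above 0.004 m and (angle between the x axis of bottle1_mid and the x axis of loader, either way round below 0.12 rad or angle between the x axis of bottle1_mid and the y axis of loader, either way round below 0.12 rad) and (angle between the x axis of bottle2_mid and the x axis of loader, either way round below 0.12 rad or angle between the x axis of bottle2_mid and the y axis of loader, either way round below 0.12 rad) and (angle between the x axis of bottle3_mid and the x axis of loader, either way round below 0.12 rad or angle between the x axis of bottle3_mid and the y axis of loader, either way round below 0.12 rad) and (angle between the x axis of bottle4_mid and the x axis of loader, either way round below 0.12 rad or angle between the x axis of bottle4_mid and the y axis of loader, either way round below 0.12 rad) and (angle between the x axis of bottle5_mid and the x axis of loader, either way round below 0.12 rad or angle between the x axis of bottle5_mid and the y axis of loader, either way round below 0.12 rad) and linear speed of each of bottle1, bottle2, bottle3, bottle4, bottle5 below 0.01 m/s).
It fails at once if the first bottle is forced against the stop with more than 20 N (contact force between bottle1 and plate above 20 N).
It fails at once if the row buckles: one of the four bottles on the track goes more than 12 mm off the centre line (not (x of bottle1_mid in the frame of loader between -0.012 and 0.012 m) or not (x of bottle2_mid in the frame of loader between -0.012 and 0.012 m) or not (x of bottle3_mid in the frame of loader between -0.012 and 0.012 m) or not (x of bottle4_mid in the frame of loader between -0.012 and 0.012 m)).
It fails at once if a bottle tips over (angle between any of bottle1_mid, bottle2_mid, bottle3_mid, bottle4_mid, bottle5_mid's own z axis and vertical above 0.5 rad).
It fails at once if a bystander is shifted more than 20 mm (distance of any of amber, jar, tipbox, rack, pen, mouse, stapler from where it was at the start of the episode above 0.02 m).
It also fails if it takes over 72 s, if anything falls off the work surface, if the arm or the gripper's body presses on something with over 40 N, if the wrist force passes 120 N, or if a joint passes its speed limit or range.

## Working session

There is one attempt and no reset: what is moved stays moved. The work goes in short steps, Python scripts to look and compute and a tool call to move; the robot and the scene stay as the last step left them, time stands still between calls to the robot, and variables do not carry over. Pictures are saved under pics/ and viewed, and the job is handed in when it is done.

Besides the shell and the picture viewer there is one more tool, called after ">>>" by a JSON object that holds its "name" and its "arguments". arm_command: Moves the arm, as the interface text tells. Its arguments: {"type":"object","properties":{"commands":{"type":"array"},"grip":{"type":"number"},"squeeze":{"type":"number"}},"required":["commands"]}

```bash
ls; mkdir -p pics; python3 - <<'E'
from workcell import sensors, imaging, order, bot
import cv2
print(sensors.observe()); print([a for a in dir(bot) if a[0]!='_'])
for n in("scene","top"):
    print(n,imaging.camera_info(n))
    cv2.imwrite(f"pics/{n}0.png",imaging.grab_frame(n)[:,:,::-1])
E
```

```text
pics
{'clock': 0.0, 'qpos': array([ 1.22881392,  0.52203311, -0.03629803,  1.59999658,  0.02120774,
        1.02108726, -0.11283233]), 'qd': array([ 1.30245769e-03, -1.23045508e-03,  2.25188745e-03,  2.60167657e-05,
        2.37493587e-03, -2.94487747e-05,  1.17223176e-03]), 'joint_efforts': array([ 1.73776127e-03, -9.27094388e+01,  1.98136233e+00, -3.69932055e+01,
        1.80428725e-02,  8.07301782e-03,  1.56537243e-05]), 'position': array([ 0.1676411 , -0.60176315,  0.23871825]), 'tool_rot': array([-1.48118252,  1.56965708,  1.93212862]), 'force': array([ 0.07336626, -0.39903338,  0.5742775 ]), 'moment': array([ 0.03069154, -0.01998332, -0.00978621]), 'grip_width': 0.08556499963098126}
['IKError', 'tip_extent']
scene {'fx': 444.33639500427773, 'fy': 444.33639500427773, 'cx': 319.80955999879257, 'cy': 204.5276559042335, 'dist_coeffs': array([0.03742756, 0.        , 0.        , 0.        , 0.        ]), 'origin': array([ 1.22973384, -0.71705687,  0.84165841]), 'attitude': array([-2.24547443,  0.00389811,  0.75217847])}
top {'fx': 463.9946858462729, 'fy': 463.9946858462729, 'cx': 326.89169726339696, 'cy': 203.482921644029, 'dist_coeffs': array([-0.08121752,  0.        ,  0.        ,  0.        ,  0.        ]), 'origin': array([0.45244958, 0.00445069, 1.27540695]), 'attitude': array([-3.06146196, -0.01323167, -1.54998749])}
```

View pics/scene0.png

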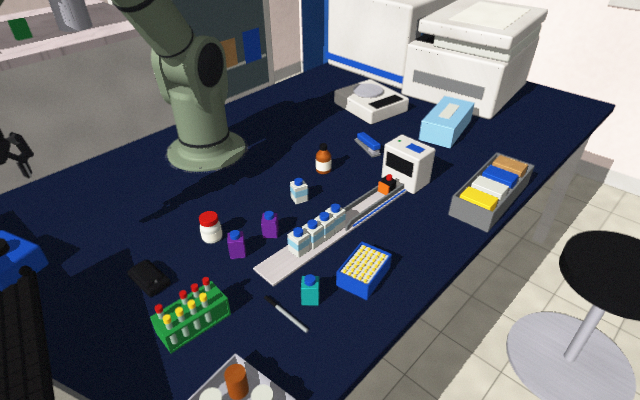

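View pics/top0.png

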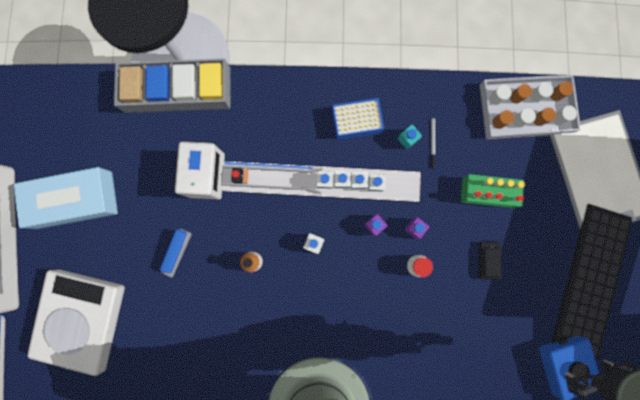

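```bash
cat > h.py <<'E'
import numpy as np, cv2
from scipy.spatial.transform import Rotation as R
from workcell import sensors, imaging
def cam(n):
    c=imaging.camera_info(n)
    K=np.array([[c['fx'],0,c['cx']],[0,c['fy'],c['cy']],[0,0,1]])
    return K,np.array(c['dist_coeffs']),R.from_euler('xyz',c['attitude']).as_matrix(),np.array(c['origin'])
def onplane(n,uv,z):
    K,d,A,o=cam(n)
    p=cv2.undistortPoints(np.array(uv,float).reshape(-1,1,2),K,d).reshape(-1,2)
    r=np.c_[p,np.ones(len(p))]@A.T
    return o+r*((z-o[2])/r[:,2])[:,None]
def proj(n,P):
    K,d,A,o=cam(n)
    P=np.array(P,float).reshape(-1,3)
    rv,_=cv2.Rodrigues(A.T)
    return cv2.projectPoints(P,rv,-A.T@o,K,d)[0].reshape(-1,2)
def grab(n): return imaging.grab_frame(n)[:,:,::-1].copy()
def crop(img,x0,y0,w,h,s,fn):
    cv2.imwrite(fn,cv2.resize(img[y0:y0+h,x0:x0+w],None,fx=s,fy=s,interpolation=cv2.INTER_CUBIC))
def blobs(img,lo,hi,amin=8):
    hsv=cv2.cvtColor(img,cv2.COLOR_BGR2HSV)
    m=cv2.inRange(hsv,np.array(lo),np.array(hi))
    n,l,s,c=cv2.connectedComponentsWithStats(m)
    return [(c[i].round(2),s[i].tolist()) for i in range(1,n) if s[i,4]>=amin],m
E
python3 - <<'E'
from h import *
t=cv2.imread('pics/top0.png'); s=cv2.imread('pics/scene0.png')
crop(t,160,130,280,130,2.8,'pics/tc0.png')
crop(s,240,120,200,170,4,'pics/sc0.png')
for n,i in(('top',t),('scene',s)):
    b,_=blobs(i,(100,150,90),(118,255,255))
    print(n)
    for c,st in b: print(c,st)
E
```

```text
top
[156.98  82.74] [146, 66, 23, 35, 775]
[359.59 121.11] [332, 97, 53, 43, 416]
[411.46 133.59] [407, 129, 10, 10, 78]
[194.44 159.93] [190, 152, 10, 17, 154]
[324.19 178.07] [321, 175, 7, 7, 42]
[342.12 177.88] [339, 175, 7, 7, 41]
[359.02 178.67] [356, 175, 7, 8, 42]
[377.19 181.07] [374, 178, 7, 7, 42]
[376.35 224.31] [373, 221, 8, 8, 55]
[419.   227.38] [415, 224, 9, 8, 58]
[172.4  250.79] [159, 229, 27, 44, 524]
[313.08 243.16] [310, 240, 7, 7, 37]
[566.16 363.15] [540, 337, 59, 63, 1951]
[589.12 381.25] [588, 379, 3, 6, 16]
scene
[350.08  54.33] [323, 0, 80, 83, 714]
[251.55  44.91] [243, 28, 18, 35, 499]
[368.42 140.57] [357, 132, 24, 18, 228]
[415.14 147.81] [407, 144, 17, 9, 79]
[500.39 175.57] [482, 165, 36, 23, 437]
[298.07 181.07] [294, 177, 9, 9, 58]
[377.61 207.96] [353, 190, 52, 36, 79]
[335.05 207.32] [330, 203, 11, 10, 77]
[268.55 214.62] [264, 210, 10, 10, 80]
[323.84 215.81] [319, 211, 10, 10, 73]
[311.86 223.49] [307, 219, 10, 10, 79]
[297.67 231.37] [293, 227, 10, 10, 81]
[ 17.99 258.  ] [0, 230, 48, 61, 1466]
[234.39 234.22] [230, 230, 10, 10, 87]
[361.23 276.16] [336, 241, 56, 60, 983]
[309.48 279.55] [304, 274, 12, 12, 119]
```

View pics/tc0.png

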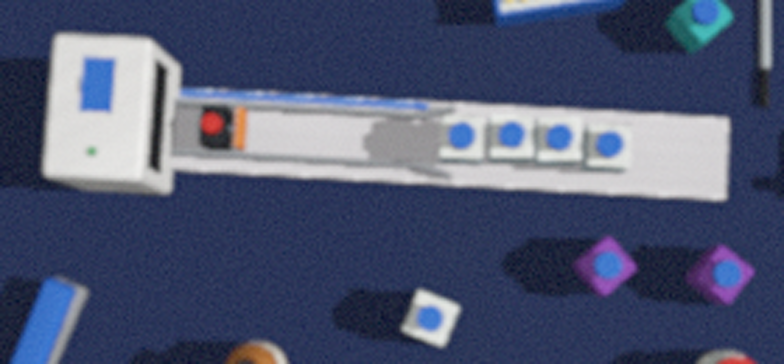

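View pics/sc0.png

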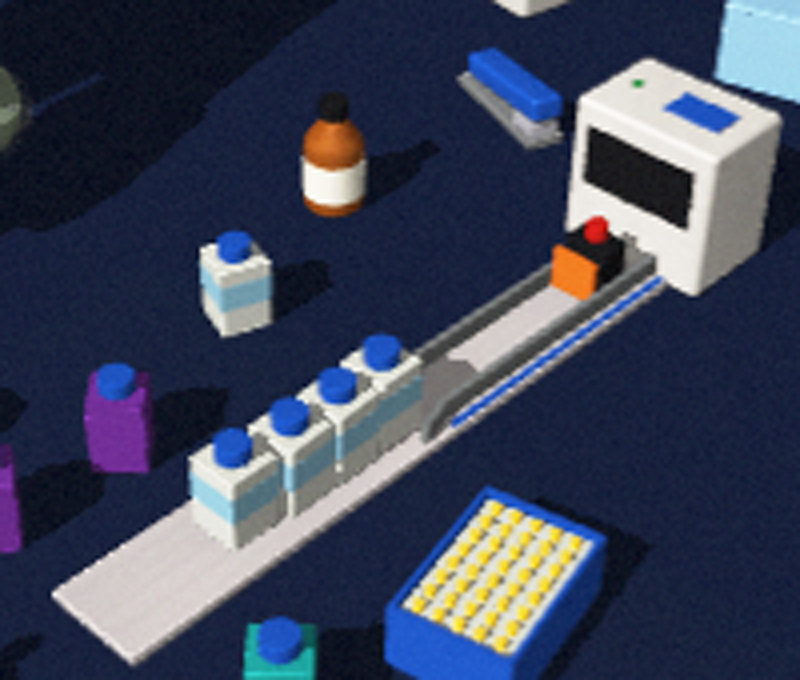

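```bash
python3 - <<'E'
from h import *
t=cv2.imread('pics/top0.png'); s=cv2.imread('pics/scene0.png')
def cap(img,c,r=12):
    hsv=cv2.cvtColor(img,cv2.COLOR_BGR2HSV); x,y=map(int,c)
    m=cv2.inRange(hsv,np.array((98,120,70)),np.array((122,255,255)))
    mm=np.zeros_like(m); mm[y-r:y+r,x-r:x+r]=m[y-r:y+r,x-r:x+r]
    n,l,st,ce=cv2.connectedComponentsWithStats(mm)
    k=l[y,x]; return ce[k],st[k]
T=[(324,178),(342,178),(359,178),(377,181),(313,243)]
S=[(335,207),(324,216),(312,223),(298,231),(298,181)]
for a,b,z in zip(T,S,[.079]*4+[.071]):
    ca,sa=cap(t,a,9);cb,sb=cap(s,b,9)
    print(ca.round(2),sa,onplane('top',ca,z)[0].round(4),cb.round(2),sb[:4],onplane('scene',cb,z-.003)[0].round(4))
# bed
hsv=cv2.cvtColor(t,cv2.COLOR_BGR2HSV)
m=cv2.inRange(hsv,np.array((0,0,120)),np.array((180,60,255)))
up=[];lo=[]
for u in list(range(384,416,2)):
    col=t[:,u].astype(float).mean(1)
    seg=np.where(col[150:215]>110)[0]+150
    # subpixel half-level
    def sub(i,j):
        return i+(110-col[i])/(col[j]-col[i])*(j-i)
    up.append((u,sub(seg[0],seg[0]-1)));lo.append((u,sub(seg[-1],seg[-1]+1)))
for u in range(230,320,6):
    col=t[:,u].astype(float).mean(1)
    seg=np.where(col[150:215]>110)[0]+150
    lo.append((u,seg[-1]+(110-col[seg[-1]])/(col[seg[-1]+1]-col[seg[-1]])))
ends=[]
for v in range(176,196,2):
    row=t[v].astype(float).mean(1)
    seg=np.where(row[390:440]>110)[0]+390
    ends.append((seg[-1]+(110-row[seg[-1]])/(row[seg[-1]+1]-row[seg[-1]]),v))
print(np.round(up,1)[:,1],np.round(lo,1)[:,1])
for nm,p,z in(('up',up,.008),('lo',lo,.008),('lo0',lo,0.0),('end',ends,.008)):
    P=onplane('top',p,z)[:,:2]
    vx,vy,x0,y0=cv2.fitLine(P.astype(np.float32),cv2.DIST_HUBER,0,.001,.001).ravel()
    print(nm,vx,vy,x0,y0,P[0],P[-1])
E
```

```text
[324.33 178.02] [321 174   8   9  52] [ 0.6151 -0.0013  0.079 ] [335.   207.21] [330 203  11  10] [ 6.121e-01 -5.000e-04  7.600e-02]
[342.24 177.76] [339 174   8   8  50] [ 0.6168 -0.0479  0.079 ] [323.76 215.66] [319 211  10  10] [ 0.6139 -0.0478  0.076 ]
[359.32 178.58] [356 175   8   8  53] [ 0.6157 -0.0924  0.079 ] [311.74 223.46] [307 219  10  10] [ 0.6123 -0.0925  0.076 ]
[377.19 181.12] [373 178   9   8  52] [ 0.6101 -0.1391  0.079 ] [297.67 231.31] [293 227  10  10] [ 0.607  -0.1391  0.076 ]
[313. 243.] [310 240   7   7  45] [0.4461 0.0243 0.071 ] [298.27 180.86] [294 177  10   9] [0.4422 0.0261 0.068 ]
[168.9 169.2 169.4 169.4 169.5 169.5 169.4 169.7 169.8 170.  170.2 170.4
 170.4 170.5 170.5 170.4] [199.6 199.7 199.7 200.  200.3 200.5 200.7 200.6 200.6 200.6 200.7 200.8
 201.1 201.3 201.4 201.6 191.4 191.6 191.8 192.4 192.5 192.8 193.4 193.5
 193.7 194.3 194.5 194.7 195.3 195.5 195.7]
up 0.02592948 0.9996638 0.65242493 -0.20791304 [ 0.65388901 -0.16615666] [ 0.65172929 -0.24975307]
lo 0.033303257 0.9994453 0.5726021 -0.039378982 [ 0.56862571 -0.16701757] [0.5753366  0.02561262]
lo0 0.033303257 0.9994453 0.5733605 -0.039655633 [ 0.56935903 -0.1680999 ] [0.57611228 0.0257462 ]
end 0.99917084 -0.040713362 0.6115091 -0.26725838 [ 0.63663655 -0.26850126] [ 0.58644489 -0.26642311]
```

```bash
python3 - <<'E'
from h import *
t=cv2.imread('pics/top0.png'); s=cv2.imread('pics/scene0.png')
# big upscale of bottle 5
x0,y0=296,226
c=t[y0:y0+34,x0:x0+34]; k=8
u=cv2.resize(c,None,fx=k,fy=k,interpolation=cv2.INTER_CUBIC)
g=u.max(2); m=(g>125).astype(np.uint8)
n,l,st,ce=cv2.connectedComponentsWithStats(m); i=1+st[1:,4].argmax()
m=(l==i).astype(np.uint8)
cn=max(cv2.findContours(m,cv2.RETR_EXTERNAL,cv2.CHAIN_APPROX_NONE)[0],key=cv2.contourArea)
r=cv2.minAreaRect(cn);print(r)
bx=(cv2.boxPoints(r)+.5)/k-.5+[x0,y0]
P=onplane('top',bx,.055);print(bx.round(1),P.round(4))
e=np.diff(P[[0,1,2]],axis=0);print(np.linalg.norm(e,axis=1),np.degrees(np.arctan2(e[:,1],e[:,0])),P.mean(0))
cv2.drawContours(u,[cn],-1,(0,0,255),1)
cv2.drawContours(u,[cv2.boxPoints(r).astype(int)],-1,(0,255,0),1)
u=cv2.copyMakeBorder(u,0,0,0,10,0)
def near(img,x,y,w,h,k): return cv2.resize(img[y:y+h,x:x+w],None,fx=k,fy=k,interpolation=cv2.INTER_CUBIC)
u2=near(s,276,166,44,44,8)
cv2.imwrite('pics/b5.png',np.hstack([cv2.resize(u,(352,352)),u2]))
# fit stop plate
for n,i in(('top',t),('scene',s)):
    b,_=blobs(i,(5,150,120),(18,255,255),15)
    print(n,[(c,st) for c,st in b])
A=R.from_euler('xyz',sensors.observe()['tool_rot']).as_matrix();print(A.round(4))
# profile
print(t[160:206,400].mean(1).round())
E
```

```text
((144.87652587890625, 141.3360595703125), (139.21514892578125, 138.26483154296875), 22.051063537597656)
[[302.4 248. ]
 [308.9 232. ]
 [325.  238.5]
 [318.5 254.5]] [[ 0.4325  0.0522  0.055 ]
 [ 0.4748  0.0361  0.055 ]
 [ 0.4585 -0.0066  0.055 ]
 [ 0.4163  0.0095  0.055 ]]
[0.04520599 0.0456814 ] [ -20.73996062 -110.7998575 ] [0.4455252  0.02282009 0.055     ]
top [(array([565.21,  88.41]), [559, 82, 13, 14, 131]), (array([523.99,  91.16]), [518, 85, 13, 13, 125]), (array([547.98, 114.7 ]), [542, 109, 13, 13, 125]), (array([505.89, 117.36]), [499, 112, 14, 12, 129]), (array([245.56, 175.83]), [245, 170, 2, 12, 18]), (array([252.24, 261.45]), [246, 254, 12, 17, 112])]
scene [(array([321.82, 155.85]), [316, 150, 13, 13, 123]), (array([320.95, 171.86]), [316, 170, 11, 4, 21]), (array([382.84, 187.6 ]), [377, 181, 13, 14, 115]), (array([234.04, 379.55]), [224, 364, 22, 36, 511])]
[[-3.000e-04  2.685e-01 -9.633e-01]
 [ 9.000e-04 -9.633e-01 -2.685e-01]
 [-1.000e+00 -1.000e-03  1.000e-04]]
[ 69.  61.  65.  65.  62.  60.  66.  60.  61.  71. 122. 184. 211. 214.
 214. 211. 212. 213. 215. 211. 211. 211. 212. 214. 213. 211. 211. 211.
 212. 210. 212. 211. 212. 211. 210. 209. 211. 212. 216. 207. 155.  76.
  59.  63.  62.  58.]
```

View pics/b5.png

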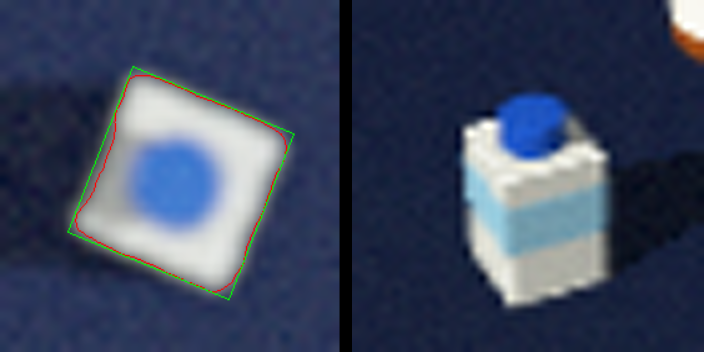

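```bash
cat >> h.py <<'E'
def plan(target,jaw=None):
    o=sensors.observe();A=R.from_euler('xyz',o['tool_rot']).as_matrix()
    d=A.T@(np.array(target)-o['position'])*100
    tw=None
    if jaw is not None:
        th=np.degrees(np.arctan2(A[1,1],A[0,1])); e=(jaw-th+180)%360-180
        tw=-np.radians(e)
    print('t',round(o['clock'],2),'pos',o['position'].round(4),'dcm',d.round(2),'twist',tw,'F',np.round(o['force'],2),'w',round(o['grip_width'],4),'q',np.round(o['qpos'],2))
E
python3 -c "
from h import *
plan([.45,-.3,.24],-20.7)
plan([.4445,.0245,.15],-20.7)"
```

```text
t 0.1 pos [ 0.1677 -0.6018  0.2388] dcm [ -0.1  -21.49 -35.3 ] twist -0.9376899498293315 F [-0.38 -0.6  -0.08] w 0.0852 q [ 1.23  0.52 -0.04  1.6   0.02  1.02 -0.11]
t 0.1 pos [ 0.1677 -0.6018  0.2388] dcm [  8.93 -52.89 -43.48] twist -0.9376899498293315 F [-0.38 -0.6  -0.08] w 0.0852 q [ 1.23  0.52 -0.04  1.6   0.02  1.02 -0.11]
```

>>> {"name": "arm_command", "arguments": {"commands": [{"dy":-1,"dz":-1.5,"twist":-0.03},{"dy":-2.5,"dz":-4,"twist":-0.1},{"dy":-4.5,"dz":-7,"twist":-0.2},{"dy":-6.5,"dz":-10.5,"twist":-0.3},{"dy":-8.5,"dz":-14,"twist":-0.4},{"dy":-10.5,"dz":-17.5,"twist":-0.5},{"dy":-12.5,"dz":-21,"twist":-0.6},{"dy":-15,"dz":-24.5,"twist":-0.7},{"dy":-17,"dz":-28,"twist":-0.8},{"dy":-19,"dz":-31.5,"twist":-0.87},{"dy":-21,"dz":-34,"twist":-0.92},{"dy":-21.5,"dz":-35.3,"twist":-0.938}], "grip": -1}}

```text
validation failed for argument at $.co...
```

```bash
python3 -c "
from h import *
plan([.4445,.0245,.14],-20.7)"
```

```text
t 0.1 pos [ 0.1677 -0.6018  0.2388] dcm [  9.93 -52.89 -43.48] twist -0.9376899498293315 F [-0.38 -0.6  -0.08] w 0.0852 q [ 1.23  0.52 -0.04  1.6   0.02  1.02 -0.11]
```

Probably every row needs all four keys.

>>> {"name": "arm_command", "arguments": {"commands": [{"dx":0,"dy":-1,"dz":-1.5,"twist":-0.03},{"dx":0,"dy":-2.5,"dz":-4,"twist":-0.1},{"dx":0,"dy":-4.5,"dz":-7,"twist":-0.2},{"dx":0,"dy":-6.5,"dz":-10.5,"twist":-0.3},{"dx":0,"dy":-8.5,"dz":-14,"twist":-0.4},{"dx":0,"dy":-10.5,"dz":-17.5,"twist":-0.5},{"dx":0,"dy":-12.5,"dz":-21,"twist":-0.6},{"dx":0,"dy":-15,"dz":-24.5,"twist":-0.7},{"dx":0,"dy":-17,"dz":-28,"twist":-0.8},{"dx":0,"dy":-19,"dz":-31.5,"twist":-0.87},{"dx":0,"dy":-21,"dz":-34,"twist":-0.92},{"dx":0,"dy":-21.5,"dz":-35.3,"twist":-0.938}], "grip": -1}}

```text
clock: 1.1
position: [0.4524, -0.2956, 0.239]
tool_rot: [-2.897, 1.568, 1.463]
force: [0.3, -0.1, -0.4]
grip_width: 0.0857
```

```bash
python3 -c "
from h import *
plan([.4445,.0245,.14],-20.7)"
```

```text
t 1.1 pos [ 0.4524 -0.2956  0.239 ] dcm [  9.97 -11.8  -29.74] twist 0.008213985091138692 F [ 0.26 -0.1  -0.41] w 0.0857 q [ 0.75  0.41 -0.36  1.81  0.17  0.96 -0.04]
```

>>> {"name": "arm_command", "arguments": {"commands": [{"dx":0.2,"dy":-0.6,"dz":-1.5,"twist":0},{"dx":0.5,"dy":-1.8,"dz":-4.5,"twist":0},{"dx":1,"dy":-3.1,"dz":-8,"twist":0},{"dx":2,"dy":-4.5,"dz":-11.5,"twist":0},{"dx":3.5,"dy":-5.9,"dz":-15,"twist":0},{"dx":5,"dy":-7.3,"dz":-18.5,"twist":0.008},{"dx":6.5,"dy":-8.7,"dz":-22,"twist":0.008},{"dx":8,"dy":-10,"dz":-25,"twist":0.008},{"dx":9,"dy":-11,"dz":-27.7,"twist":0.008},{"dx":9.7,"dy":-11.6,"dz":-29.3,"twist":0.008},{"dx":10,"dy":-11.8,"dz":-29.74,"twist":0.008},{"dx":10,"dy":-11.8,"dz":-29.74,"twist":0.008}]}}

```text
clock: 2.1
position: [0.4442, 0.0253, 0.1392]
tool_rot: [-2.402, 1.568, 1.951]
force: [0.0, -0.2, 0.1]
grip_width: 0.0851
```

```bash
python3 - <<'E'
from h import *
plan([.4445,.0245,.032],-20.7)
t=grab('top');s=grab('scene')
crop(t,240,180,160,120,2.5,'pics/a1.png');crop(s,230,90,160,120,2.5,'pics/a2.png')
a=cv2.imread('pics/a1.png');b=cv2.imread('pics/a2.png');cv2.imwrite('pics/a.png',np.hstack([a,b]))
E
```

```text
t 2.1 pos [0.4442 0.0253 0.1392] dcm [10.72  0.08  0.09] twist 0.001971165717582266 F [ 0.02 -0.16  0.14] w 0.0851 q [ 0.15  0.42 -0.43  2.13  0.28  0.64 -0.83]
```

View pics/a.png

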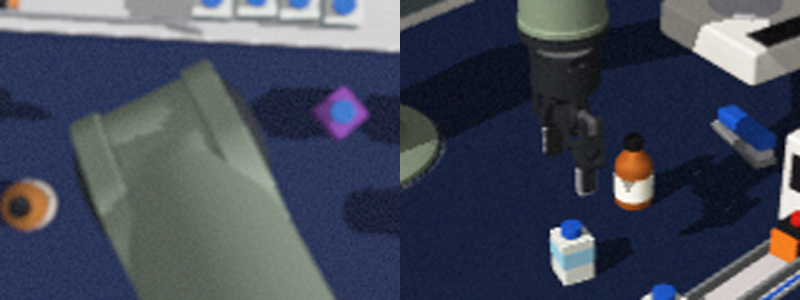

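>>> {"name": "arm_command", "arguments": {"commands": [{"dx":1.5,"dy":0.08,"dz":0.09,"twist":0},{"dx":3.5,"dy":0.08,"dz":0.09,"twist":0},{"dx":5.5,"dy":0.08,"dz":0.09,"twist":0},{"dx":7.5,"dy":0.08,"dz":0.09,"twist":0},{"dx":9.2,"dy":0.08,"dz":0.09,"twist":0},{"dx":10.2,"dy":0.08,"dz":0.09,"twist":0},{"dx":10.7,"dy":0.08,"dz":0.09,"twist":0},{"dx":10.7,"dy":0.08,"dz":0.09,"twist":0}]}}

```text
clock: 2.87
position: [0.4449, 0.0219, 0.0325]
tool_rot: [-2.329, 1.569, 2.021]
force: [0.2, -1.5, 0.4]
grip_width: 0.0856
```

>>> {"name": "arm_command", "arguments": {"commands": [{"dx":0,"dy":0,"dz":0,"twist":0},{"dx":0,"dy":0,"dz":0,"twist":0},{"dx":0,"dy":0,"dz":0,"twist":0},{"dx":0,"dy":0,"dz":0,"twist":0},{"dx":0,"dy":0,"dz":0,"twist":0},{"dx":0,"dy":0,"dz":0,"twist":0},{"dx":0,"dy":0,"dz":0,"twist":0},{"dx":0,"dy":0,"dz":0,"twist":0},{"dx":0,"dy":0,"dz":0,"twist":0},{"dx":0,"dy":0,"dz":0,"twist":0}], "grip": 1, "squeeze": 40}}

```text
clock: 3.7
position: [0.4453, 0.0218, 0.0332]
tool_rot: [-3.013, 1.569, 1.336]
force: [-2.4, -1.5, 9.3]
grip_width: 0.0395
```

```bash
python3 - <<'E'
from h import *
plan([.4445,.0245,.14],-20.7)
s=grab('scene')
crop(s,230,90,160,120,5,'pics/b2.png')
E
```

```text
t 3.7 pos [0.4453 0.0218 0.0332] dcm [-10.68  -0.17  -0.24] twist -0.0018568649960524898 F [-2.44 -1.52  9.3 ] w 0.0395 q [ 0.04  0.63 -0.28  2.19  0.45  0.38 -0.97]
```

View pics/b2.png

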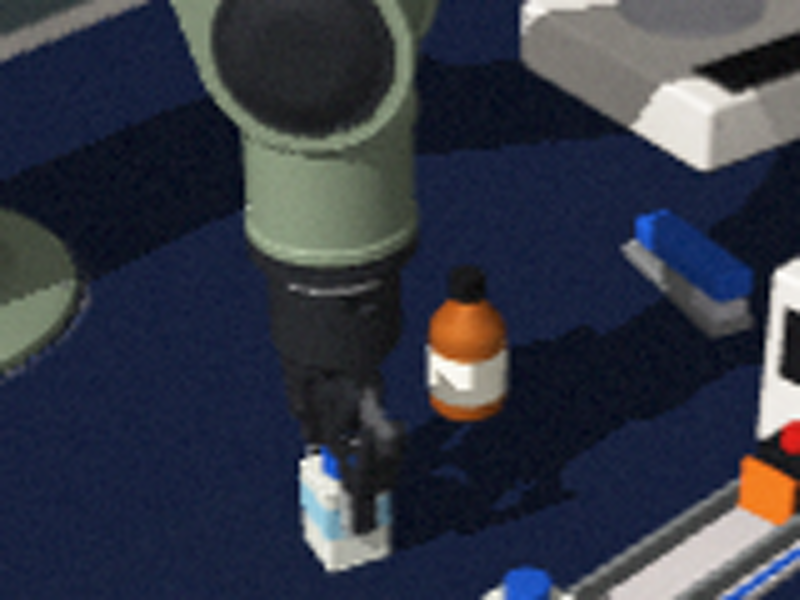

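```bash
python3 -c "
from h import *
plan([.4453,.0218,.15],-20.7)
plan([.6087,-.199,.15],-1.86)"
```

```text
t 3.75 pos [0.4453 0.0218 0.0332] dcm [-11.68  -0.    -0.02] twist -0.00181518888070645 F [-2.17 -0.91 10.56] w 0.0394 q [ 0.04  0.63 -0.28  2.19  0.45  0.38 -0.97]
t 3.75 pos [0.4453 0.0218 0.0332] dcm [-11.71  23.11  14.82] twist -0.3306352199564377 F [-2.17 -0.91 10.56] w 0.0394 q [ 0.04  0.63 -0.28  2.19  0.45  0.38 -0.97]
```

>>> {"name": "arm_command", "arguments": {"commands": [{"dx":-0.7,"dy":0,"dz":0,"twist":0},{"dx":-2.2,"dy":0,"dz":0,"twist":0},{"dx":-4.5,"dy":0,"dz":0,"twist":0},{"dx":-7,"dy":0,"dz":0,"twist":0},{"dx":-9.5,"dy":0,"dz":0,"twist":0},{"dx":-11,"dy":0,"dz":0,"twist":0},{"dx":-11.7,"dy":0,"dz":0,"twist":0},{"dx":-11.7,"dy":0,"dz":0,"twist":0}]}}

```text
clock: 4.42
position: [0.4459, 0.0215, 0.1516]
tool_rot: [2.334, 1.568, 0.4]
force: [0.1, 0.4, -2.0]
grip_width: 0.0396
```

```bash
python3 -c "
from h import *
plan([.6087,-.199,.12],-1.86)
cv2.imwrite('pics/b3.png',cv2.resize(grab('scene')[60:220,230:390],None,fx=4,fy=4,interpolation=cv2.INTER_CUBIC)[:600])"
```

```text
t 4.42 pos [0.4459 0.0215 0.1516] dcm [ 3.18 23.05 14.82] twist -0.3310200306603992 F [ 0.05  0.36 -1.96] w 0.0396 q [ 0.18  0.4  -0.44  2.12  0.28  0.67 -0.82]
```

View pics/b3.png

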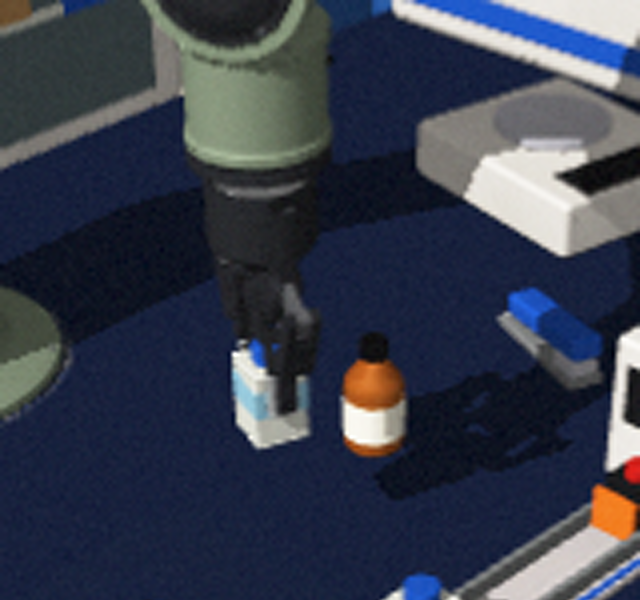

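The bottle (crop ~(270,395)) hangs upright in the jaws, and the force shows its 2 N weight. Next: over the track.

>>> {"name": "arm_command", "arguments": {"commands": [{"dx":0,"dy":1,"dz":0.6,"twist":-0.02},{"dx":0,"dy":3,"dz":2,"twist":-0.05},{"dx":0,"dy":5.5,"dz":3.6,"twist":-0.09},{"dx":0,"dy":8.2,"dz":5.3,"twist":-0.13},{"dx":0,"dy":11,"dz":7.1,"twist":-0.17},{"dx":0,"dy":13.8,"dz":8.9,"twist":-0.21},{"dx":0,"dy":16.6,"dz":10.7,"twist":-0.25},{"dx":0,"dy":19.4,"dz":12.5,"twist":-0.29},{"dx":0,"dy":21.5,"dz":13.8,"twist":-0.32},{"dx":0,"dy":22.7,"dz":14.6,"twist":-0.33},{"dx":0,"dy":23.05,"dz":14.82,"twist":-0.331},{"dx":0,"dy":23.05,"dz":14.82,"twist":-0.331}]}}

```text
clock: 5.47
position: [0.6077, -0.1994, 0.1485]
tool_rot: [-2.746, 1.569, 1.933]
force: [0.5, 1.1, -2.5]
grip_width: 0.0396
```

```bash
python3 -c "
from h import *
plan([.6087,-.199,.06],-1.86)"
```

```text
t 5.47 pos [ 0.6077 -0.1994  0.1485] dcm [ 8.85  0.11 -0.03] twist -0.001090938014077169 F [ 0.49  1.06 -2.52] w 0.0396 q [ 0.53  0.68 -0.46  1.62  0.36  0.93 -0.1 ]
```

>>> {"name": "arm_command", "arguments": {"commands": [{"dx":1,"dy":0.1,"dz":0,"twist":0},{"dx":2.5,"dy":0.1,"dz":0,"twist":0},{"dx":4.5,"dy":0.1,"dz":0,"twist":0},{"dx":6.5,"dy":0.1,"dz":0,"twist":0},{"dx":8,"dy":0.1,"dz":0,"twist":0},{"dx":8.7,"dy":0.1,"dz":0,"twist":0},{"dx":8.85,"dy":0.1,"dz":0,"twist":0},{"dx":8.85,"dy":0.1,"dz":0,"twist":0}]}}

```text
clock: 6.13
position: [0.6086, -0.1988, 0.0599]
tool_rot: [-2.627, 1.568, 2.052]
force: [0.5, 0.5, -1.5]
grip_width: 0.0395
```

```bash
python3 - <<'E'
from h import *
plan([.6087,-.199,.0415],-1.86)
t=grab('top');s=grab('scene')
crop(t,280,120,160,120,2.5,'pics/a1.png');crop(s,240,160,160,120,2.5,'pics/a2.png')
a=cv2.imread('pics/a1.png');b=cv2.imread('pics/a2.png');cv2.imwrite('pics/c.png',np.hstack([a,b]))
E
```

```text
t 6.13 pos [ 0.6086 -0.1988  0.0599] dcm [1.84 0.02 0.02] twist -0.0007309984016718543 F [ 0.49  0.45 -1.46] w 0.0395 q [ 0.49  0.8  -0.42  1.66  0.42  0.78 -0.15]
```

View pics/c.png

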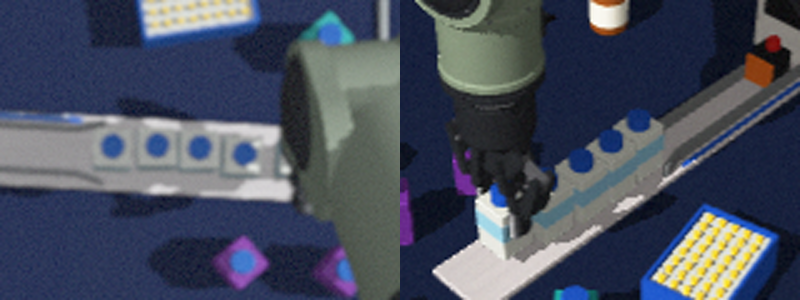

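The spare bottle hangs just behind the row: scene crop ~(500,215), with bottle 4 at ~(550,200). Lowering.

>>> {"name": "arm_command", "arguments": {"commands": [{"dx":0.5,"dy":0,"dz":0,"twist":0},{"dx":1.1,"dy":0,"dz":0,"twist":0},{"dx":1.5,"dy":0,"dz":0,"twist":0},{"dx":1.75,"dy":0,"dz":0,"twist":0},{"dx":1.84,"dy":0,"dz":0,"twist":0},{"dx":1.84,"dy":0,"dz":0,"twist":0},{"dx":1.84,"dy":0,"dz":0,"twist":0}]}}

```text
clock: 6.82
position: [0.6092, -0.1991, 0.0425]
tool_rot: [2.898, 1.569, 1.294]
force: [0.6, -0.4, -3.3]
grip_width: 0.04
```

```bash
python3 - <<'E'
from h import *
plan([.6087,-.199,.0415],-1.86)
E
```

```text
t 6.82 pos [ 0.6092 -0.1991  0.0425] dcm [ 0.1  -0.05 -0.01] twist -0.0010403493525855264 F [ 0.61 -0.38 -3.27] w 0.04 q [ 0.49  0.82 -0.4   1.66  0.43  0.75 -0.16]
```

>>> {"name": "arm_command", "arguments": {"commands": [{"dx":0.1,"dy":0,"dz":0,"twist":0},{"dx":0.2,"dy":0,"dz":0,"twist":0},{"dx":0.2,"dy":0,"dz":0,"twist":0}]}}

```text
clock: 7.07
position: [0.6094, -0.1993, 0.0412]
tool_rot: [2.551, 1.569, 0.947]
force: [-3.3, 0.9, 8.5]
grip_width: 0.0398
```

>>> {"name": "arm_command", "arguments": {"commands": [{"dx":0,"dy":0,"dz":0,"twist":0},{"dx":0,"dy":0,"dz":0,"twist":0},{"dx":0,"dy":0,"dz":0,"twist":0},{"dx":0,"dy":0,"dz":0,"twist":0},{"dx":0,"dy":0,"dz":0,"twist":0},{"dx":0,"dy":0,"dz":0,"twist":0}], "grip": -0.2}}

```text
clock: 7.57
position: [0.6094, -0.1992, 0.0412]
tool_rot: [2.569, 1.569, 0.965]
force: [-0.2, -0.4, 1.0]
grip_width: 0.0509
```

```bash
python3 - <<'E'
from h import *
plan([.609,-.199,.17],-1.86)
E
```

```text
t 7.57 pos [ 0.6094 -0.1992  0.0412] dcm [-12.88  -0.03  -0.04] twist -0.0012312450048263144 F [-0.24 -0.42  1.04] w 0.0509 q [ 0.49  0.82 -0.4   1.66  0.44  0.74 -0.16]
```

>>> {"name": "arm_command", "arguments": {"commands": [{"dx":-1,"dy":0,"dz":0,"twist":0},{"dx":-3,"dy":0,"dz":0,"twist":0},{"dx":-6,"dy":0,"dz":0,"twist":0},{"dx":-9,"dy":0,"dz":0,"twist":0},{"dx":-11,"dy":0,"dz":2,"twist":0},{"dx":-12.5,"dy":0,"dz":5,"twist":0},{"dx":-13,"dy":0,"dz":9,"twist":0},{"dx":-13,"dy":0,"dz":13,"twist":0},{"dx":-13,"dy":0,"dz":16.5,"twist":0},{"dx":-13,"dy":0,"dz":19,"twist":0},{"dx":-13,"dy":0,"dz":20,"twist":0}]}}

```text
clock: 8.48
position: [0.6009, -0.4041, 0.1714]
tool_rot: [1.083, 1.57, -0.526]
force: [-0.0, 0.1, 0.1]
grip_width: 0.0515
```

```bash
cat >> h.py <<'E'
def cap(img,c,r=9):
    hsv=cv2.cvtColor(img,cv2.COLOR_BGR2HSV); x,y=map(int,c)
    m=cv2.inRange(hsv,np.array((98,120,45)),np.array((122,255,255)))
    mm=np.zeros_like(m); mm[y-r:y+r,x-r:x+r]=m[y-r:y+r,x-r:x+r]
    n,l,st,ce=cv2.connectedComponentsWithStats(mm)
    k=1+st[1:,4].argmax(); return ce[k],st[k]
E
python3 - <<'E'
from h import *
plan([.609,-.199,.17],-1.86)
t=grab('top');s=grab('scene')
cv2.imwrite('pics/t1.png',t);cv2.imwrite('pics/s1.png',s)
crop(t,220,130,220,100,3.6,'pics/t1c.png');crop(s,230,150,200,150,4,'pics/s1c.png')
P=[(.613,0),(.615,-.048),(.614,-.0925),(.6085,-.139),(.609,-.198)]
for x,y in P:
    a=proj('top',[x,y,.079])[0];b=proj('scene',[x,y,.076])[0]
    ca,sa=cap(t,a);cb,sb=cap(s,b)
    print(ca.round(2),sa[2:],onplane('top',ca,.079)[0].round(4),cb.round(2),sb[2:],onplane('scene',cb,.076)[0].round(4))
E
```

```text
t 8.48 pos [ 0.6009 -0.4041  0.1714] dcm [ 1.300e-01  2.000e-02 -2.052e+01] twist -0.005589018202413451 F [-0.    0.05  0.05] w 0.0515 q [ 0.76  0.78 -0.45  1.35  0.35  1.09  0.23]
[324.57 177.96] [ 8  9 53] [ 0.6152 -0.002   0.079 ] [333.39 203.96] [ 16  15 186] [0.5994 0.0072 0.076 ]
[342.5 177.5] [ 8  8 50] [ 0.6175 -0.0486  0.079 ] [322.32 212.06] [ 18  15 180] [ 0.6008 -0.0393  0.076 ]
[359.45 178.57] [ 8  8 53] [ 0.6157 -0.0927  0.079 ] [310.32 219.98] [ 18  15 182] [ 0.5999 -0.085   0.076 ]
[377.42 181.17] [ 8  8 52] [ 0.61   -0.1397  0.079 ] [297.83 228.87] [ 18  15 138] [ 0.6007 -0.1322  0.076 ]
[399.24 181.59] [ 9  8 54] [ 0.6102 -0.1968  0.079 ] [280.62 241.04] [ 16  15 144] [ 0.6016 -0.1936  0.076 ]
```

View pics/t1c.png

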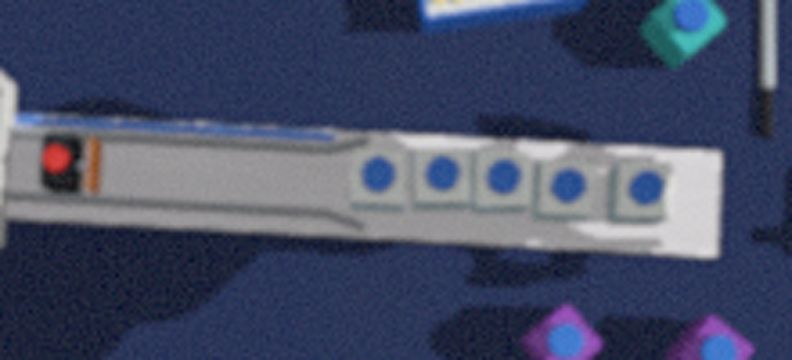

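View pics/s1c.png

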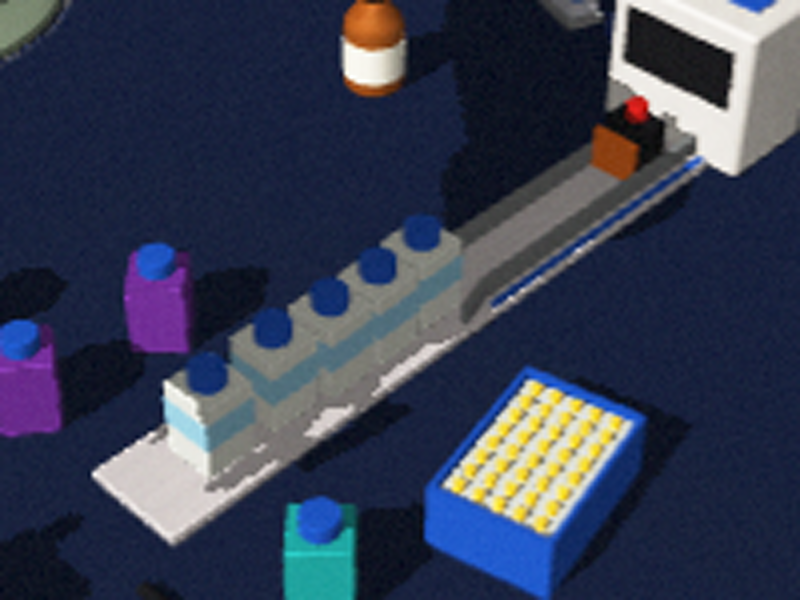

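```bash
python3 - <<'E'
from h import *
t=cv2.imread('pics/top0.png')
hsv=cv2.cvtColor(t,cv2.COLOR_BGR2HSV)
for nm,lo,hi in(('orange',(5,100,90),(20,255,255)),('red',(172,120,100),(180,255,255)),('red2',(0,120,100),(4,255,255))):
    m=cv2.inRange(hsv,np.array(lo),np.array(hi)); mm=np.zeros_like(m);mm[160:192,225:255]=m[160:192,225:255]
    v,u=np.nonzero(mm)
    if len(u): print(nm,u.mean(),v.mean(),u.min(),u.max(),v.min(),v.max(),onplane('top',[(u.mean(),v.mean())],.05))
g=t.mean(2)
for u in(255,265,275,285,295): print(u,g[158:200,u-2:u+3].mean(1).round().astype(int).tolist())
# outer edges midline with half level, lane region lower edge and right region both
def edges(u):
    c=g[:,u-1:u+2].mean(1)
    return c
for u in(386,394,402,410,416):
    c=edges(u); h=135
    i=np.where(c[150:215]>h)[0]+150; a=i[0];b=i[-1]
    ua=a-(c[a]-h)/(c[a]-c[a-1]); ub=b+(c[b]-h)/(c[b]-c[b+1])
    A=onplane('top',[(u,ua)],.008)[0];B=onplane('top',[(u,ub)],.008)[0];B0=onplane('top',[(u,ub)],.0)[0]
    print(u,round(ua,2),round(ub,2),A.round(4),B.round(4),B0.round(4))
E
```

```text
orange 245.35416666666666 175.20833333333334 243 247 169 182 [[0.62197849 0.20904852 0.05      ]]
red 236.0 173.72727272727272 232 239 170 177 [[0.62543857 0.23420373 0.05      ]]
red2 235.1818181818182 173.5 232 239 170 177 [[0.62600443 0.23641653 0.05      ]]
255 [63, 59, 57, 67, 116, 155, 152, 158, 179, 168, 147, 157, 197, 211, 211, 211, 211, 211, 209, 208, 208, 208, 209, 209, 208, 207, 196, 170, 147, 160, 198, 213, 215, 204, 152, 78, 59, 62, 62, 60, 64, 61]
265 [60, 61, 62, 58, 69, 114, 150, 156, 167, 172, 158, 138, 162, 199, 212, 213, 214, 212, 212, 211, 210, 210, 210, 211, 210, 211, 205, 184, 156, 157, 189, 208, 213, 210, 191, 133, 70, 58, 62, 62, 63, 61]
275 [62, 63, 60, 57, 66, 109, 146, 146, 160, 178, 168, 147, 158, 199, 213, 213, 213, 213, 213, 212, 211, 211, 211, 210, 211, 210, 210, 199, 172, 147, 161, 199, 214, 215, 205, 153, 82, 59, 62, 62, 62, 61]
285 [63, 61, 59, 63, 59, 69, 123, 162, 157, 164, 175, 161, 144, 169, 202, 211, 211, 212, 212, 212, 211, 209, 210, 210, 211, 210, 210, 206, 187, 160, 143, 166, 201, 213, 213, 197, 142, 73, 58, 59, 61, 62]
295 [60, 62, 62, 59, 60, 60, 96, 135, 144, 156, 177, 169, 148, 154, 180, 171, 154, 150, 153, 152, 151, 150, 149, 151, 150, 149, 149, 150, 153, 154, 149, 162, 198, 211, 212, 201, 155, 87, 58, 58, 59, 62]
386 169.59 199.28 [ 0.6522 -0.1717  0.008 ] [ 0.5697 -0.1725  0.008 ] [ 0.5704 -0.1736  0.    ]
394 169.77 200.12 [ 0.6522 -0.194   0.008 ] [ 0.5679 -0.1947  0.008 ] [ 0.5686 -0.1959  0.    ]
402 170.38 200.24 [ 0.6511 -0.2163  0.008 ] [ 0.568  -0.2168  0.008 ] [ 0.5688 -0.2182  0.    ]
410 170.78 200.82 [ 0.6505 -0.2386  0.008 ] [ 0.5669 -0.239   0.008 ] [ 0.5676 -0.2406  0.    ]
416 171.1 201.3 [ 0.65   -0.2554  0.008 ] [ 0.566  -0.2557  0.008 ] [ 0.5667 -0.2573  0.    ]
```

```bash
python3 - <<'E'
from h import *
t=cv2.imread('pics/top0.png');g=t.mean(2)
L=[]
for u in range(254,292,3):
    c=g[:,u-1:u+2].mean(1)
    mid=177+ (u-265)*.03; mid=int(mid)
    h=180
    v=mid
    while c[v]>h: v-=1
    a=v+(h-c[v])/(c[v+1]-c[v])
    v=mid
    while c[v]>h: v+=1
    b=v-(h-c[v])/(c[v-1]-c[v])
    A=onplane('top',[(u,a)],.008)[0];B=onplane('top',[(u,b)],.024)[0]
    L.append([(A[1]+B[1])/2,A[0],B[0],A[0]-B[0],(A[0]+B[0])/2])
L=np.array(L);print(L.round(4))
print(np.polyfit(L[:,0]-.13,L[:,4],1),np.polyfit(L[:,0]-.13,L[:,1],1),np.polyfit(L[:,0]-.13,L[:,2],1))
E
```

```text
[[0.1908 0.6439 0.6004 0.0436 0.6222]
 [0.1826 0.6442 0.6003 0.0439 0.6223]
 [0.1744 0.6432 0.6    0.0432 0.6216]
 [0.1661 0.642  0.5996 0.0424 0.6208]
 [0.1579 0.6421 0.5994 0.0427 0.6208]
 [0.1497 0.6422 0.599  0.0432 0.6206]
 [0.1414 0.6424 0.5987 0.0437 0.6206]
 [0.1332 0.6426 0.5985 0.044  0.6205]
 [0.125  0.6423 0.5983 0.044  0.6203]
 [0.1168 0.6418 0.5981 0.0437 0.62  ]
 [0.1086 0.6412 0.5977 0.0435 0.6194]
 [0.1003 0.6405 0.5975 0.043  0.619 ]
 [0.0925 0.6405 0.6209 0.0196 0.6307]]
[-0.01490882  0.62160624] [0.03152337 0.64185918] [-0.06134102  0.6013533 ]
```

```bash
python3 -c "
from h import *
plan([.6094,-.1985,.16],-1.73)"
```

```text
t 8.58 pos [ 0.6017 -0.4013  0.1711] dcm [  1.13   0.03 -20.29] twist -0.006194859937704113 F [-0.05  0.74 -0.16] w 0.0514 q [ 0.76  0.78 -0.45  1.35  0.35  1.09  0.23]
```

>>> {"name": "arm_command", "arguments": {"commands": [{"dx":0,"dy":0,"dz":-1,"twist":-0.006},{"dx":0,"dy":0,"dz":-3,"twist":-0.006},{"dx":0,"dy":0,"dz":-6,"twist":-0.006},{"dx":0,"dy":0,"dz":-9.5,"twist":-0.006},{"dx":0,"dy":0,"dz":-13,"twist":-0.006},{"dx":0,"dy":0,"dz":-16.5,"twist":-0.006},{"dx":0,"dy":0,"dz":-19,"twist":-0.006},{"dx":0.5,"dy":0,"dz":-20,"twist":-0.006},{"dx":1.1,"dy":0.03,"dz":-20.3,"twist":-0.006},{"dx":1.1,"dy":0.03,"dz":-20.3,"twist":-0.006}], "grip": -0.6}}

```text
clock: 9.42
position: [0.609, -0.1968, 0.1595]
tool_rot: [-2.781, 1.569, 1.904]
force: [0.0, 0.0, -0.2]
grip_width: 0.0681
```

```bash
python3 -c "
from h import *
plan([.6094,-.1985,.0412],-1.73)"
```

```text
t 9.42 pos [ 0.609  -0.1968  0.1595] dcm [11.83  0.05  0.19] twist 0.00225854059811283 F [ 0.02  0.04 -0.25] w 0.0681 q [ 0.53  0.67 -0.47  1.61  0.35  0.95 -0.09]
```

>>> {"name": "arm_command", "arguments": {"commands": [{"dx":1,"dy":0.05,"dz":0.15,"twist":0},{"dx":2.5,"dy":0.05,"dz":0.15,"twist":0},{"dx":4.5,"dy":0.05,"dz":0.15,"twist":0},{"dx":6.5,"dy":0.05,"dz":0.15,"twist":0},{"dx":8.5,"dy":0.05,"dz":0.15,"twist":0},{"dx":10.2,"dy":0.05,"dz":0.15,"twist":0},{"dx":11.2,"dy":0.05,"dz":0.15,"twist":0},{"dx":11.7,"dy":0.05,"dz":0.15,"twist":0},{"dx":11.8,"dy":0.05,"dz":0.15,"twist":0},{"dx":11.8,"dy":0.05,"dz":0.15,"twist":0}]}}

```text
clock: 10.25
position: [0.6095, -0.1986, 0.0417]
tool_rot: [-3.023, 1.57, 1.661]
force: [0.6, -0.6, -0.7]
grip_width: 0.0682
```

```bash
python3 -c "
from h import *
plan([.6094,-.1985,.0415],-1.73)"
```

```text
t 10.25 pos [ 0.6095 -0.1986  0.0417] dcm [ 0.02 -0.01 -0.01] twist 0.0017634635543622014 F [ 0.62 -0.58 -0.68] w 0.0682 q [ 0.49  0.82 -0.41  1.66  0.44  0.75 -0.16]
```

>>> {"name": "arm_command", "arguments": {"commands": [{"dx":0,"dy":0,"dz":0,"twist":0},{"dx":0,"dy":0,"dz":0,"twist":0},{"dx":0,"dy":0,"dz":0,"twist":0},{"dx":0,"dy":0,"dz":0,"twist":0},{"dx":0,"dy":0,"dz":0,"twist":0},{"dx":0,"dy":0,"dz":0,"twist":0},{"dx":0,"dy":0,"dz":0,"twist":0},{"dx":0,"dy":0,"dz":0,"twist":0}], "grip": 1, "squeeze": 40}}

```text
clock: 10.92
position: [0.6101, -0.1989, 0.0427]
tool_rot: [1.974, 1.57, 0.374]
force: [-1.0, -0.2, 7.1]
grip_width: 0.0392
```

```bash
python3 -c "
from h import *
plan([.6109,-.15,.0415],-1.73)"
```

```text
t 10.92 pos [ 0.6101 -0.1989  0.0427] dcm [ 0.12 -0.06 -4.89] twist 0.0016091888488909585 F [-1.02 -0.17  7.11] w 0.0392 q [ 0.49  0.82 -0.41  1.66  0.44  0.75 -0.16]
```

>>> {"name": "arm_command", "arguments": {"commands": [{"dx":-0.02,"dy":0,"dz":0,"twist":0.0016},{"dx":-0.03,"dy":-0.03,"dz":-0.15,"twist":0.0016},{"dx":-0.03,"dy":-0.05,"dz":-0.4,"twist":0.0016},{"dx":-0.03,"dy":-0.06,"dz":-0.7,"twist":0.0016},{"dx":-0.03,"dy":-0.06,"dz":-1.0,"twist":0.0016},{"dx":-0.03,"dy":-0.06,"dz":-1.25,"twist":0.0016},{"dx":-0.03,"dy":-0.06,"dz":-1.5,"twist":0.0016}]}}

```text
clock: 11.5
position: [0.6098, -0.1833, 0.0429]
tool_rot: [2.171, 1.57, 0.571]
force: [0.1, 0.2, -2.1]
grip_width: 0.0394
```

```bash
python3 -c "
from h import *
plan([.6109,-.15,.0425],-1.73)"
```

```text
t 11.5 pos [ 0.6098 -0.1833  0.0429] dcm [ 0.04  0.01 -3.33] twist 0.00032400082443236625 F [ 0.11  0.18 -2.08] w 0.0394 q [ 0.46  0.81 -0.41  1.68  0.44  0.74 -0.18]
```

>>> {"name": "arm_command", "arguments": {"commands": [{"dx":0.02,"dy":0.01,"dz":-0.25,"twist":0},{"dx":0.03,"dy":0.01,"dz":-0.5,"twist":0},{"dx":0.03,"dy":0.01,"dz":-0.75,"twist":0},{"dx":0.03,"dy":0.01,"dz":-1.0,"twist":0},{"dx":0.03,"dy":0.01,"dz":-1.25,"twist":0},{"dx":0.03,"dy":0.01,"dz":-1.5,"twist":0},{"dx":0.03,"dy":0.01,"dz":-1.75,"twist":0},{"dx":0.03,"dy":0.01,"dz":-2.0,"twist":0},{"dx":0.03,"dy":0.01,"dz":-2.25,"twist":0},{"dx":0.03,"dy":0.01,"dz":-2.5,"twist":0},{"dx":0.03,"dy":0.01,"dz":-2.75,"twist":0},{"dx":0.03,"dy":0.01,"dz":-3.0,"twist":0}]}}

```text
clock: 12.5
position: [0.6108, -0.154, 0.0427]
tool_rot: [1.307, 1.57, -0.295]
force: [0.4, -6.3, -0.5]
grip_width: 0.0396
```

```bash
python3 - <<'E'
from h import *
plan([.6124,-.10,.0425],-1.73)
t=grab('top');s=grab('scene')
crop(t,220,140,160,75,2.5,'pics/a1.png');crop(s,240,150,160,120,5,'pics/d2.png')
cv2.imwrite('pics/d1.png',cv2.resize(t[140:230,220:420],None,fx=4,fy=4,interpolation=cv2.INTER_CUBIC))
E
```

```text
t 12.5 pos [ 0.6108 -0.154   0.0427] dcm [ 0.02 -0.   -5.4 ] twist -0.0003363856629604041 F [ 0.43 -6.32 -0.5 ] w 0.0396 q [ 0.42  0.81 -0.4   1.7   0.44  0.73 -0.23]
```

View pics/d2.png

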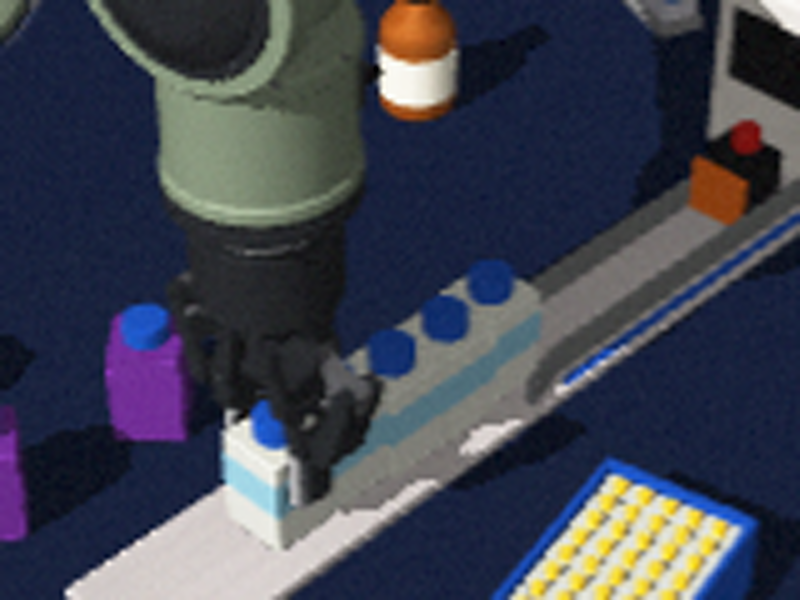

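View pics/d1.png

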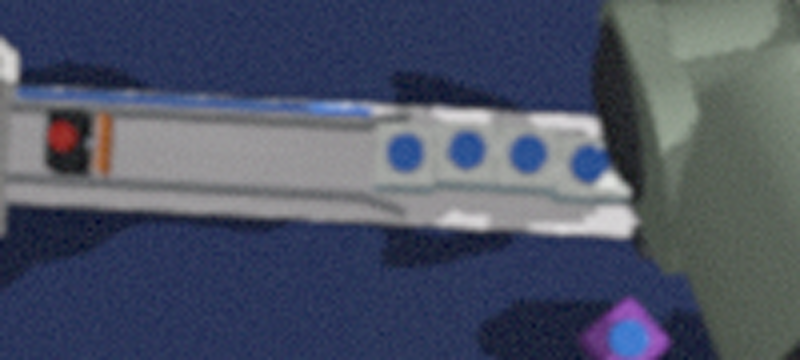

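>>> {"name": "arm_command", "arguments": {"commands": [{"dx":0.02,"dy":0,"dz":-0.3,"twist":0},{"dx":0.02,"dy":0,"dz":-0.6,"twist":0},{"dx":0.02,"dy":0,"dz":-0.9,"twist":0},{"dx":0.02,"dy":0,"dz":-1.2,"twist":0},{"dx":0.02,"dy":0,"dz":-1.5,"twist":0},{"dx":0.02,"dy":0,"dz":-1.8,"twist":0},{"dx":0.02,"dy":0,"dz":-2.1,"twist":0},{"dx":0.02,"dy":0,"dz":-2.4,"twist":0},{"dx":0.02,"dy":0,"dz":-2.7,"twist":0},{"dx":0.02,"dy":0,"dz":-3.0,"twist":0},{"dx":0.02,"dy":0,"dz":-3.3,"twist":0},{"dx":0.02,"dy":0,"dz":-3.6,"twist":0}]}}

```text
clock: 13.6
position: [0.612, -0.1181, 0.0427]
tool_rot: [1.068, 1.569, -0.533]
force: [-0.4, -7.4, 2.0]
grip_width: 0.0397
```

```bash
python3 - <<'E'
from h import *
plan([.6139,-.05,.0425],-1.73)
t=grab('top')
cv2.imwrite('pics/e1.png',cv2.resize(t[140:230,220:420],None,fx=4,fy=4,interpolation=cv2.INTER_CUBIC))
E
```

```text
t 13.6 pos [ 0.612  -0.1181  0.0427] dcm [ 0.01 -0.02 -6.81] twist -0.0004611227204653851 F [-0.37 -7.39  2.01] w 0.0397 q [ 0.36  0.8  -0.4   1.72  0.44  0.72 -0.3 ]
```

View pics/e1.png

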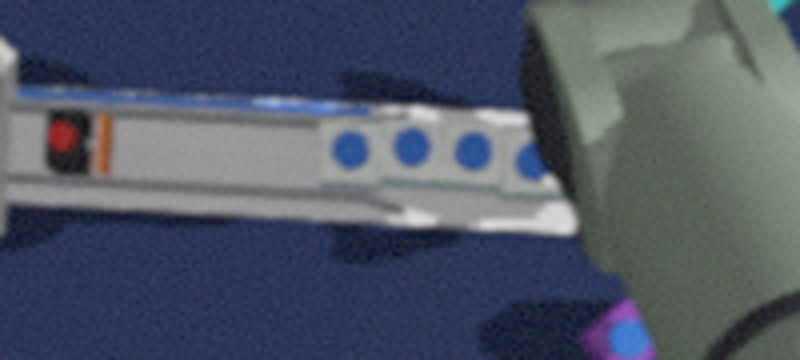

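Bottle 1 (cap at crop (350,150)) is in the lane. The row is straight at 7 N. Continuing.

>>> {"name": "arm_command", "arguments": {"commands": [{"dx":0,"dy":0,"dz":-0.3,"twist":0},{"dx":0,"dy":-0.01,"dz":-0.6,"twist":0},{"dx":0,"dy":-0.01,"dz":-0.9,"twist":0},{"dx":0,"dy":-0.01,"dz":-1.2,"twist":0},{"dx":0,"dy":-0.01,"dz":-1.5,"twist":0},{"dx":0,"dy":-0.01,"dz":-1.8,"twist":0},{"dx":0,"dy":-0.01,"dz":-2.1,"twist":0},{"dx":0,"dy":-0.01,"dz":-2.4,"twist":0},{"dx":0,"dy":-0.01,"dz":-2.7,"twist":0},{"dx":0,"dy":-0.01,"dz":-3.0,"twist":0},{"dx":0,"dy":-0.01,"dz":-3.3,"twist":0},{"dx":0,"dy":-0.01,"dz":-3.6,"twist":0}]}}

```text
clock: 14.65
position: [0.6123, -0.0831, 0.0427]
tool_rot: [-0.001, 1.568, -1.603]
force: [-4.0, -12.5, 4.5]
grip_width: 0.0394
```

```bash
python3 - <<'E'
from h import *
plan([.6146,-.03,.0425],-1.73)
t=grab('top')
cv2.imwrite('pics/f1.png',cv2.resize(t[140:230,220:420],None,fx=4,fy=4,interpolation=cv2.INTER_CUBIC))
E
```

```text
t 14.65 pos [ 0.6123 -0.0831  0.0427] dcm [ 0.01  0.06 -5.32] twist -0.0010771338197943304 F [ -4.05 -12.53   4.46] w 0.0394 q [ 0.3   0.79 -0.39  1.73  0.44  0.71 -0.35]
```

View pics/f1.png

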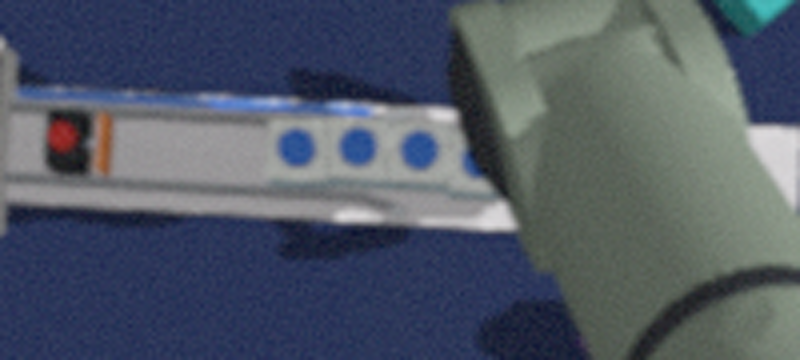

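>>> {"name": "arm_command", "arguments": {"commands": [{"dx":-0.02,"dy":0.02,"dz":-0.2,"twist":0},{"dx":-0.02,"dy":0.02,"dz":-0.4,"twist":0},{"dx":-0.02,"dy":0.02,"dz":-0.6,"twist":0},{"dx":-0.02,"dy":0.02,"dz":-0.8,"twist":0},{"dx":-0.02,"dy":0.02,"dz":-1.0,"twist":0},{"dx":-0.02,"dy":0.02,"dz":-1.2,"twist":0}]}}

```text
clock: 15.2
position: [0.6124, -0.0711, 0.0427]
tool_rot: [-0.328, 1.567, -1.93]
force: [-3.2, -8.4, 1.4]
grip_width: 0.0399
```

```bash
python3 - <<'E'
from h import *
plan([.6146,-.03,.0425],-1.73)
E
```

```text
t 15.2 pos [ 0.6124 -0.0711  0.0427] dcm [ 0.01  0.09 -4.11] twist -0.0010772033135531115 F [-3.18 -8.41  1.39] w 0.0399 q [ 0.28  0.79 -0.39  1.73  0.44  0.71 -0.37]
```

>>> {"name": "arm_command", "arguments": {"commands": [{"dx":-0.01,"dy":0.03,"dz":-0.2,"twist":0},{"dx":-0.01,"dy":0.05,"dz":-0.4,"twist":0},{"dx":-0.01,"dy":0.06,"dz":-0.6,"twist":0},{"dx":-0.01,"dy":0.06,"dz":-0.8,"twist":0},{"dx":-0.01,"dy":0.06,"dz":-1.0,"twist":0},{"dx":-0.01,"dy":0.06,"dz":-1.2,"twist":0},{"dx":-0.01,"dy":0.06,"dz":-1.4,"twist":0},{"dx":-0.01,"dy":0.06,"dz":-1.6,"twist":0}]}}

```text
clock: 15.87
position: [0.6129, -0.0564, 0.0428]
tool_rot: [-0.407, 1.565, -2.01]
force: [-3.3, -10.2, 2.3]
grip_width: 0.0391
```

```bash
python3 - <<'E'
from h import *
plan([.6146,-.03,.0425],-1.73)
t=grab('top');s=grab('scene')
cv2.imwrite('pics/g1.png',np.vstack([cv2.resize(t[150:210,220:400],(720,240),interpolation=cv2.INTER_CUBIC),cv2.resize(s[150:240,250:430],(720,360),interpolation=cv2.INTER_CUBIC)]))
E
```

```text
t 15.87 pos [ 0.6129 -0.0564  0.0428] dcm [ 0.01  0.08 -2.64] twist -0.0019183897158714849 F [ -3.27 -10.24   2.27] w 0.0391 q [ 0.25  0.79 -0.39  1.74  0.44  0.71 -0.4 ]
```

View pics/g1.png

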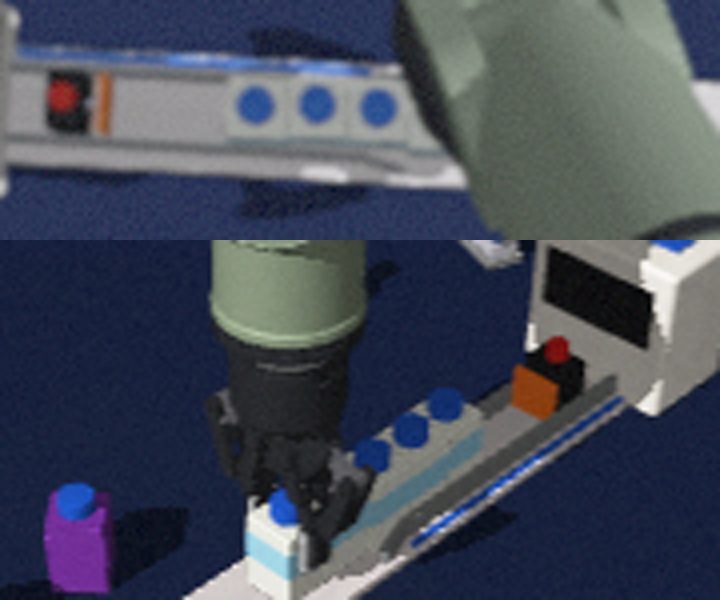

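>>> {"name": "arm_command", "arguments": {"commands": [{"dx":-0.01,"dy":0.05,"dz":-0.25,"twist":0},{"dx":-0.01,"dy":0.08,"dz":-0.5,"twist":0},{"dx":-0.01,"dy":0.08,"dz":-0.75,"twist":0},{"dx":-0.01,"dy":0.08,"dz":-1.0,"twist":0},{"dx":-0.01,"dy":0.08,"dz":-1.25,"twist":0},{"dx":-0.01,"dy":0.08,"dz":-1.5,"twist":0},{"dx":-0.01,"dy":0.08,"dz":-1.75,"twist":0},{"dx":-0.01,"dy":0.08,"dz":-2.0,"twist":0},{"dx":-0.01,"dy":0.08,"dz":-2.25,"twist":0},{"dx":-0.01,"dy":0.08,"dz":-2.5,"twist":0}]}}

```text
clock: 16.8
position: [0.6141, -0.0323, 0.0428]
tool_rot: [-0.452, 1.564, -2.056]
force: [-3.4, -11.0, 5.8]
grip_width: 0.0396
```

```bash
python3 - <<'E'
from h import *
plan([.6155,.0,.0425],-1.73)
E
```

```text
t 16.8 pos [ 0.6141 -0.0323  0.0428] dcm [ 0.01  0.04 -3.23] twist -0.0024462507486964335 F [ -3.39 -11.     5.75] w 0.0396 q [ 0.21  0.79 -0.39  1.74  0.43  0.71 -0.44]
```

>>> {"name": "arm_command", "arguments": {"commands": [{"dx":-0.03,"dy":0.03,"dz":-0.25,"twist":0},{"dx":-0.03,"dy":0.03,"dz":-0.5,"twist":0},{"dx":-0.03,"dy":0.03,"dz":-0.75,"twist":0},{"dx":-0.03,"dy":0.03,"dz":-1.0,"twist":0},{"dx":-0.03,"dy":0.03,"dz":-1.25,"twist":0},{"dx":-0.03,"dy":0.03,"dz":-1.5,"twist":0},{"dx":-0.03,"dy":0.03,"dz":-1.75,"twist":0},{"dx":-0.03,"dy":0.03,"dz":-2.0,"twist":0}]}}

```text
clock: 17.47
position: [0.6152, -0.0138, 0.0431]
tool_rot: [-0.326, 1.562, -1.931]
force: [1.1, -11.3, 0.1]
grip_width: 0.0392
```

```bash
python3 - <<'E'
from h import *
plan([.6159,.02,.0425],-1.73)
t=grab('top');s=grab('scene')
cv2.imwrite('pics/g2.png',np.vstack([cv2.resize(t[150:210,220:400],(720,240),interpolation=cv2.INTER_CUBIC),cv2.resize(s[150:240,250:430],(720,360),interpolation=cv2.INTER_CUBIC)]))
E
```

```text
t 17.47 pos [ 0.6152 -0.0138  0.0431] dcm [ 0.03 -0.04 -3.38] twist -0.003665975313283106 F [  1.12 -11.34   0.14] w 0.0392 q [ 0.18  0.79 -0.38  1.74  0.43  0.71 -0.47]
```

View pics/g2.png

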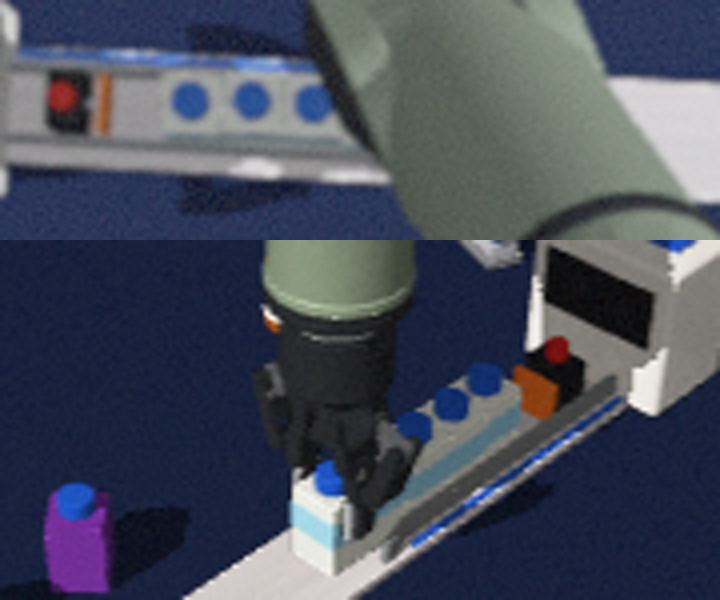

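>>> {"name": "arm_command", "arguments": {"commands": [{"dx":0,"dy":0,"dz":-0.25,"twist":0},{"dx":0,"dy":0,"dz":-0.5,"twist":0},{"dx":0,"dy":0,"dz":-0.75,"twist":0},{"dx":0,"dy":0,"dz":-1.0,"twist":0},{"dx":0,"dy":0,"dz":-1.25,"twist":0},{"dx":0,"dy":0,"dz":-1.5,"twist":0},{"dx":0,"dy":0,"dz":-1.75,"twist":0}]}}

```text
clock: 18.15
position: [0.6158, 0.0031, 0.043]
tool_rot: [-0.295, 1.561, -1.9]
force: [-0.0, -9.7, 2.5]
grip_width: 0.0398
```

```bash
python3 - <<'E'
from h import *
plan([.6159,.02,.0425],-1.73)
o=sensors.observe();print(R.from_euler('xyz',o['tool_rot']).as_matrix()[:,0].round(4))
t=grab('top');s=grab('scene')
cv2.imwrite('pics/g3.png',np.vstack([cv2.resize(t[150:210,220:400],(720,240),interpolation=cv2.INTER_CUBIC),cv2.resize(s[150:240,250:430],(720,360),interpolation=cv2.INTER_CUBIC)]))
E
```

```text
t 18.15 pos [0.6158 0.0031 0.043 ] dcm [ 0.03 -0.05 -1.69] twist -0.004029278617713882 F [-0.05 -9.66  2.48] w 0.0398 q [ 0.15  0.79 -0.38  1.73  0.43  0.71 -0.5 ]
[-0.0031 -0.0091 -1.    ]
```

View pics/g3.png

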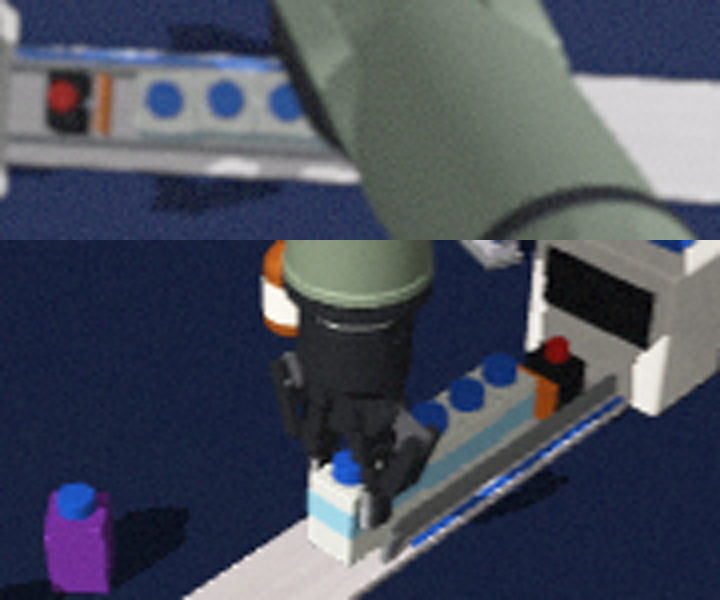

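>>> {"name": "arm_command", "arguments": {"commands": [{"dx":0,"dy":-0.02,"dz":-0.2,"twist":-0.004},{"dx":0,"dy":-0.02,"dz":-0.4,"twist":-0.004},{"dx":0,"dy":-0.02,"dz":-0.6,"twist":-0.004},{"dx":0,"dy":-0.02,"dz":-0.8,"twist":-0.004},{"dx":0,"dy":-0.02,"dz":-1.0,"twist":-0.004},{"dx":0,"dy":-0.02,"dz":-1.2,"twist":-0.004}]}}

```text
clock: 18.75
position: [0.6163, 0.0148, 0.043]
tool_rot: [-0.226, 1.561, -1.827]
force: [1.8, -8.8, 1.9]
grip_width: 0.0398
```

```bash
python3 - <<'E'
from h import *
plan([.6159,.02,.0425],-1.73)
t=grab('top');s=grab('scene')
cv2.imwrite('pics/g4.png',np.vstack([cv2.resize(t[150:210,220:310],(720,480),interpolation=cv2.INTER_CUBIC)]))
E
```

```text
t 18.75 pos [0.6163 0.0148 0.043 ] dcm [ 0.05 -0.06 -0.51] twist -0.0004284965218798429 F [ 1.8  -8.82  1.86] w 0.0398 q [ 0.13  0.79 -0.38  1.73  0.43  0.71 -0.51]
```

View pics/g4.png

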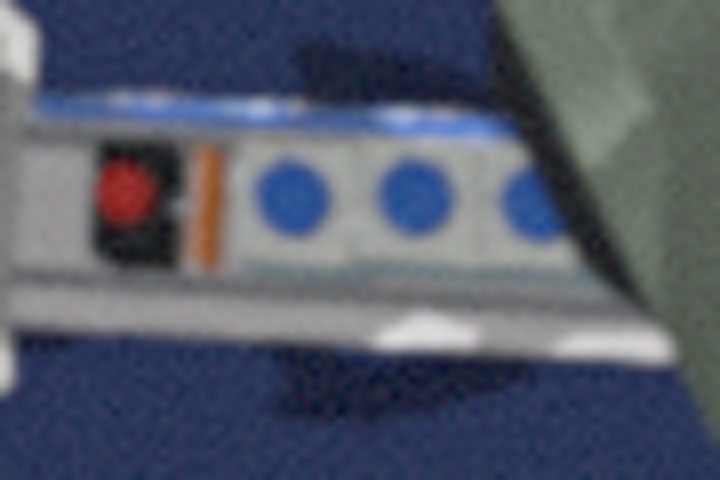

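>>> {"name": "arm_command", "arguments": {"commands": [{"dx":0,"dy":-0.03,"dz":-0.15,"twist":0},{"dx":0,"dy":-0.03,"dz":-0.3,"twist":0},{"dx":0,"dy":-0.03,"dz":-0.45,"twist":0},{"dx":0,"dy":-0.03,"dz":-0.55,"twist":0}]}}

```text
clock: 19.18
position: [0.6164, 0.02, 0.0431]
tool_rot: [-0.168, 1.56, -1.77]
force: [1.1, -7.7, 0.8]
grip_width: 0.0395
```

```bash
python3 - <<'E'
from h import *
plan([.6162,.03,.0425],-1.73)
t=grab('top')
cv2.imwrite('pics/g5.png',np.vstack([cv2.resize(t[150:210,220:310],(720,480),interpolation=cv2.INTER_CUBIC)]))
E
```

```text
t 19.18 pos [0.6164 0.02   0.0431] dcm [ 0.05 -0.06 -1.  ] twist -0.0008459661292539594 F [ 1.08 -7.69  0.76] w 0.0395 q [ 0.12  0.79 -0.38  1.73  0.43  0.71 -0.52]
```

View pics/g5.png

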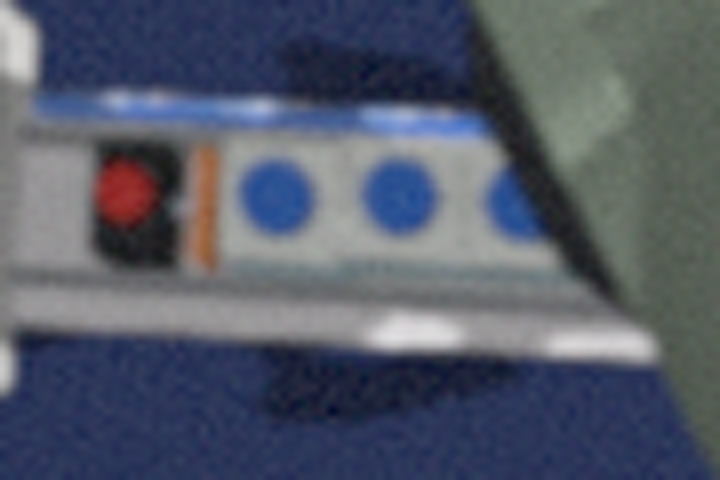

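>>> {"name": "arm_command", "arguments": {"commands": [{"dx":0,"dy":-0.03,"dz":-0.12,"twist":0},{"dx":0,"dy":-0.03,"dz":-0.24,"twist":0},{"dx":0,"dy":-0.03,"dz":-0.36,"twist":0}]}}

```text
clock: 19.48
position: [0.6165, 0.0227, 0.0432]
tool_rot: [-0.12, 1.559, -1.722]
force: [2.5, -9.2, 0.6]
grip_width: 0.0396
```

>>> {"name": "arm_command", "arguments": {"commands": [{"dx":0,"dy":-0.03,"dz":-0.1,"twist":0},{"dx":0,"dy":-0.03,"dz":-0.2,"twist":0}]}}

```text
clock: 19.65
position: [0.6164, 0.0235, 0.0432]
tool_rot: [-0.079, 1.558, -1.683]
force: [2.6, -9.2, 0.7]
grip_width: 0.0395
```

```bash
python3 - <<'E'
from h import *
plan([.6164,.03,.0425],-1.73)
t=grab('top')
cv2.imwrite('pics/g6.png',np.vstack([cv2.resize(t[150:210,220:310],(720,480),interpolation=cv2.INTER_CUBIC)]))
E
```

```text
t 19.65 pos [0.6164 0.0235 0.0432] dcm [ 0.06 -0.03 -0.65] twist -0.002762588010659174 F [ 2.64 -9.24  0.74] w 0.0395 q [ 0.11  0.79 -0.38  1.73  0.43  0.71 -0.53]
```

View pics/g6.png

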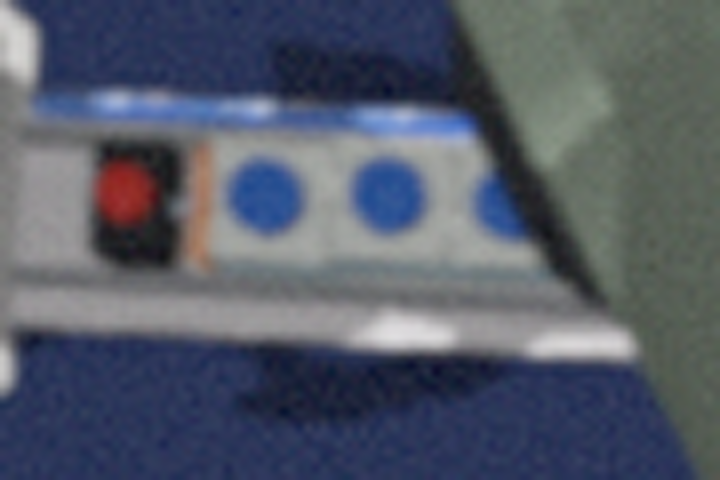

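>>> {"name": "arm_command", "arguments": {"commands": [{"dx":0,"dy":-0.02,"dz":-0.12,"twist":0},{"dx":0,"dy":-0.02,"dz":-0.22,"twist":0},{"dx":0,"dy":-0.02,"dz":-0.3,"twist":0}]}}

```text
clock: 19.95
position: [0.6165, 0.0255, 0.0433]
tool_rot: [-0.059, 1.557, -1.663]
force: [1.0, -9.6, 1.9]
grip_width: 0.0395
```

>>> {"name": "arm_command", "arguments": {"commands": [{"dx":0,"dy":-0.02,"dz":-0.1,"twist":0},{"dx":0,"dy":-0.02,"dz":-0.2,"twist":0},{"dx":0,"dy":-0.02,"dz":-0.25,"twist":0}]}}

```text
clock: 20.2
position: [0.6165, 0.027, 0.0433]
tool_rot: [-0.044, 1.556, -1.649]
force: [1.9, -9.4, 0.5]
grip_width: 0.0397
```

>>> {"name": "arm_command", "arguments": {"commands": [{"dx":0,"dy":0,"dz":-0.1,"twist":0},{"dx":0,"dy":0,"dz":-0.2,"twist":0},{"dx":0,"dy":0,"dz":-0.25,"twist":0}]}}

```text
clock: 20.45
position: [0.6165, 0.0282, 0.0433]
tool_rot: [-0.055, 1.554, -1.661]
force: [-0.2, -10.1, 2.6]
grip_width: 0.0396
```

>>> {"name": "arm_command", "arguments": {"commands": [{"dx":0,"dy":0,"dz":-0.1,"twist":0},{"dx":0,"dy":0,"dz":-0.2,"twist":0},{"dx":0,"dy":0,"dz":-0.25,"twist":0}]}}

```text
clock: 20.7
position: [0.6165, 0.0294, 0.0433]
tool_rot: [-0.065, 1.552, -1.673]
force: [-0.0, -9.8, 2.3]
grip_width: 0.0396
```

```bash
python3 - <<'E'
from h import *
plan([.6166,.03,.0425],-1.73)
t=grab('top');s=grab('scene')
cv2.imwrite('pics/g7.png',np.vstack([cv2.resize(t[150:210,220:310],(600,400),interpolation=cv2.INTER_CUBIC)]))
cv2.imwrite('pics/g8.png',cv2.resize(s[160:250,300:420],(800,600),interpolation=cv2.INTER_CUBIC))
E
```

```text
t 20.7 pos [0.6165 0.0294 0.0433] dcm [ 0.08  0.   -0.06] twist -0.006386942412077731 F [-0.   -9.79  2.34] w 0.0396 q [ 0.1   0.79 -0.37  1.73  0.43  0.71 -0.55]
```

View pics/g7.png

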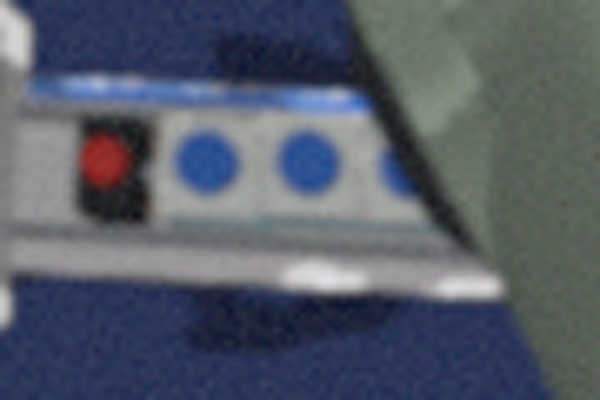

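View pics/g8.png

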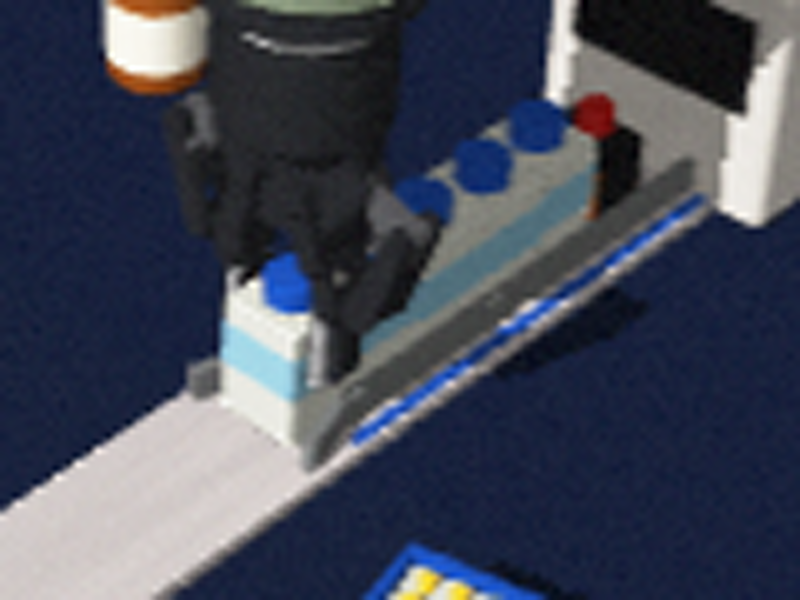

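Orange has vanished from the top view, with the bottle 1 face at crop x~150, so the plate is nearly in. Force is still at sliding level. Smaller steps.

>>> {"name": "arm_command", "arguments": {"commands": [{"dx":0,"dy":0,"dz":-0.1,"twist":0},{"dx":0,"dy":0,"dz":-0.2,"twist":0}]}}

```text
clock: 20.97
position: [0.6165, 0.03, 0.0433]
tool_rot: [-0.072, 1.551, -1.68]
force: [0.3, -11.2, 2.4]
grip_width: 0.0392
```

>>> {"name": "arm_command", "arguments": {"commands": [{"dx":0,"dy":0,"dz":-0.1,"twist":0},{"dx":0,"dy":0,"dz":-0.2,"twist":0}]}}

```text
clock: 21.13
position: [0.6165, 0.0307, 0.0433]
tool_rot: [-0.08, 1.549, -1.689]
force: [0.8, -10.9, 2.5]
grip_width: 0.0396
```

>>> {"name": "arm_command", "arguments": {"commands": [{"dx":0,"dy":0,"dz":-0.1,"twist":0},{"dx":0,"dy":0,"dz":-0.2,"twist":0}]}}

```text
clock: 21.3
position: [0.6165, 0.0313, 0.0433]
tool_rot: [-0.088, 1.547, -1.699]
force: [-0.0, -10.1, 2.5]
grip_width: 0.04
```

>>> {"name": "arm_command", "arguments": {"commands": [{"dx":0,"dy":0,"dz":-0.1,"twist":0},{"dx":0,"dy":0,"dz":-0.18,"twist":0},{"dx":0,"dy":0,"dz":-0.25,"twist":0}]}}

```text
clock: 21.55
position: [0.6165, 0.0324, 0.0433]
tool_rot: [-0.095, 1.546, -1.706]
force: [0.3, -10.4, 2.2]
grip_width: 0.0393
```

>>> {"name": "arm_command", "arguments": {"commands": [{"dx":0,"dy":0,"dz":-0.1,"twist":0},{"dx":0,"dy":0,"dz":-0.18,"twist":0},{"dx":0,"dy":0,"dz":-0.25,"twist":0}]}}

```text
clock: 21.8
position: [0.6165, 0.0335, 0.0433]
tool_rot: [-0.102, 1.544, -1.715]
force: [-1.0, -9.9, 3.1]
grip_width: 0.0398
```

```bash
python3 - <<'E'
from h import *
plan([.6166,.03,.0425],-1.73)
t=grab('top');s=grab('scene')
a=cv2.resize(t[150:210,220:310],(600,400),interpolation=cv2.INTER_CUBIC)
b=cv2.resize(s[160:250,300:420],(800,600),interpolation=cv2.INTER_CUBIC)
cv2.imwrite('pics/h7.png',a);cv2.imwrite('pics/h8.png',b)
E
```

```text
t 21.8 pos [0.6165 0.0335 0.0433] dcm [0.09 0.03 0.34] twist -0.011424632042657468 F [-0.97 -9.87  3.13] w 0.0398 q [ 0.08  0.79 -0.37  1.73  0.44  0.72 -0.56]
```

View pics/h7.png

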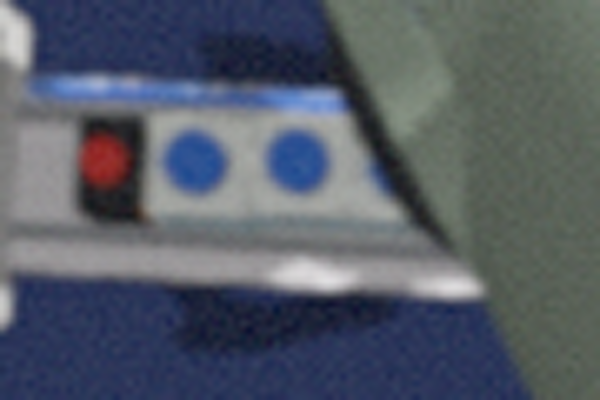

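View pics/h8.png

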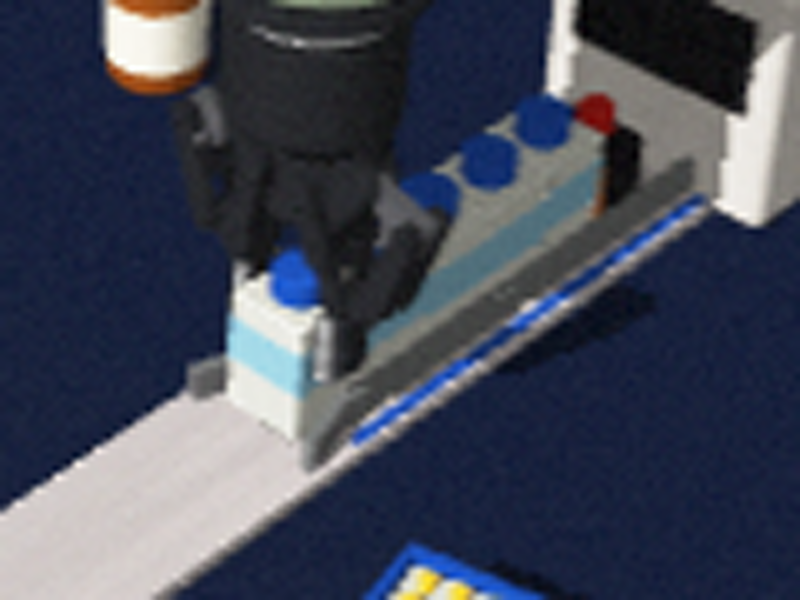

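>>> {"name": "arm_command", "arguments": {"commands": [{"dx":0,"dy":0,"dz":-0.1,"twist":-0.005},{"dx":0,"dy":0,"dz":-0.18,"twist":-0.005},{"dx":0,"dy":0,"dz":-0.25,"twist":-0.005}]}}

```text
clock: 22.15
position: [0.6166, 0.0348, 0.0433]
tool_rot: [-0.106, 1.542, -1.714]
force: [0.2, -11.0, 2.6]
grip_width: 0.0398
```

>>> {"name": "arm_command", "arguments": {"commands": [{"dx":0,"dy":0,"dz":-0.1,"twist":-0.005},{"dx":0,"dy":0,"dz":-0.18,"twist":-0.005},{"dx":0,"dy":0,"dz":-0.25,"twist":-0.005}]}}

```text
clock: 22.4
position: [0.6167, 0.0355, 0.0433]
tool_rot: [-0.106, 1.54, -1.711]
force: [1.2, -13.5, 2.2]
grip_width: 0.0396
```

>>> {"name": "arm_command", "arguments": {"commands": [{"dx":0,"dy":0,"dz":-0.1,"twist":0},{"dx":0,"dy":0,"dz":-0.2,"twist":0}]}}

```text
clock: 22.57
position: [0.6167, 0.0356, 0.0433]
tool_rot: [-0.111, 1.538, -1.717]
force: [-0.2, -16.0, 3.3]
grip_width: 0.0394
```

>>> {"name": "arm_command", "arguments": {"commands": [{"dx":0,"dy":0,"dz":-0.12,"twist":0},{"dx":0,"dy":0,"dz":-0.22,"twist":0}]}}

```text
clock: 22.73
position: [0.6166, 0.0356, 0.0433]
tool_rot: [-0.116, 1.535, -1.724]
force: [-0.9, -16.9, 5.3]
grip_width: 0.0394
```

>>> {"name": "arm_command", "arguments": {"commands": [{"dx":0,"dy":0,"dz":-0.15,"twist":0},{"dx":0,"dy":0,"dz":-0.22,"twist":0},{"dx":0,"dy":0,"dz":-0.22,"twist":0},{"dx":0,"dy":0,"dz":-0.22,"twist":0}]}}

```text
clock: 23.07
position: [0.6166, 0.0355, 0.0434]
tool_rot: [-0.117, 1.532, -1.726]
force: [-0.3, -14.0, 5.6]
grip_width: 0.0395
```

>>> {"name": "arm_command", "arguments": {"commands": [{"dx":-0.02,"dy":0,"dz":-0.15,"twist":0},{"dx":-0.02,"dy":0,"dz":-0.22,"twist":0},{"dx":-0.02,"dy":0,"dz":-0.26,"twist":0},{"dx":-0.02,"dy":0,"dz":-0.27,"twist":0},{"dx":-0.02,"dy":0,"dz":-0.27,"twist":0},{"dx":-0.02,"dy":0,"dz":-0.27,"twist":0}]}}

```text
clock: 23.57
position: [0.6166, 0.0355, 0.0435]
tool_rot: [-0.122, 1.529, -1.733]
force: [0.1, -15.5, 3.8]
grip_width: 0.0395
```

```bash
python3 - <<'E'
from h import *
plan([.6166,.0356,.0425],-1.73)
t=grab('top');s=grab('scene')
a=cv2.resize(t[150:210,220:310],(600,400),interpolation=cv2.INTER_CUBIC)
b=cv2.resize(s[160:250,300:420],(800,600),interpolation=cv2.INTER_CUBIC)
cv2.imwrite('pics/i7.png',a);cv2.imwrite('pics/i8.png',b)
E
```

```text
t 23.57 pos [0.6166 0.0355 0.0435] dcm [ 0.1   0.   -0.01] twist -0.010066651308172662 F [  0.1  -15.47   3.78] w 0.0395 q [ 0.06  0.79 -0.36  1.72  0.44  0.73 -0.58]
```

View pics/i7.png

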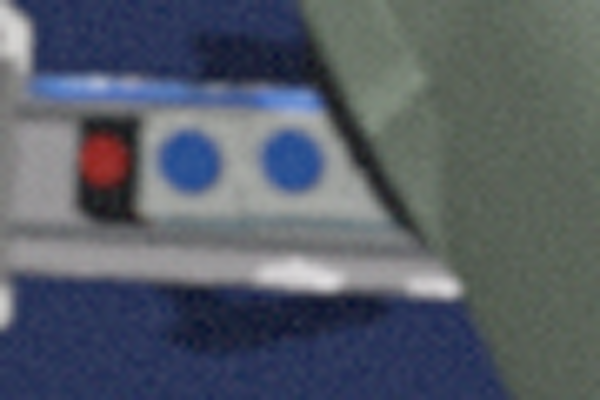

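View pics/i8.png

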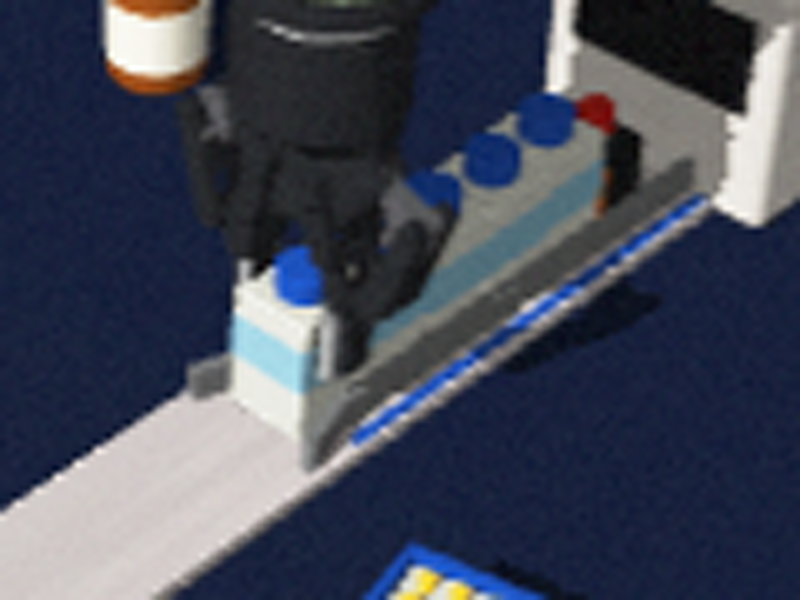

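The row is on the stop, with wrist force stalled at 14–17 N and TCP y fixed. The tool has picked up about 0.04 rad of tilt, so I'll open and regrip to let bottle 5 sit flat before the final firm push.

>>> {"name": "arm_command", "arguments": {"commands": [{"dx":0,"dy":0,"dz":0,"twist":0},{"dx":0,"dy":0,"dz":0,"twist":0},{"dx":0,"dy":0,"dz":0,"twist":0},{"dx":0,"dy":0,"dz":0,"twist":0},{"dx":0,"dy":0,"dz":0,"twist":0}], "grip": -0.2}}

```text
clock: 24.08
position: [0.6165, 0.036, 0.0434]
tool_rot: [-0.127, 1.529, -1.738]
force: [0.0, -0.2, -0.3]
grip_width: 0.0512
```

```bash
python3 - <<'E'
from h import *
plan([.6166,.0345,.0415],-1.73)
s=grab('scene')
b=cv2.resize(s[160:250,300:420],(800,600),interpolation=cv2.INTER_CUBIC)
cv2.imwrite('pics/j8.png',b)
E
```

```text
t 24.08 pos [0.6165 0.036  0.0434] dcm [0.2  0.02 0.14] twist -0.009628827111743845 F [ 0.02 -0.24 -0.28] w 0.0512 q [ 0.06  0.79 -0.36  1.72  0.44  0.73 -0.58]
```

View pics/j8.png

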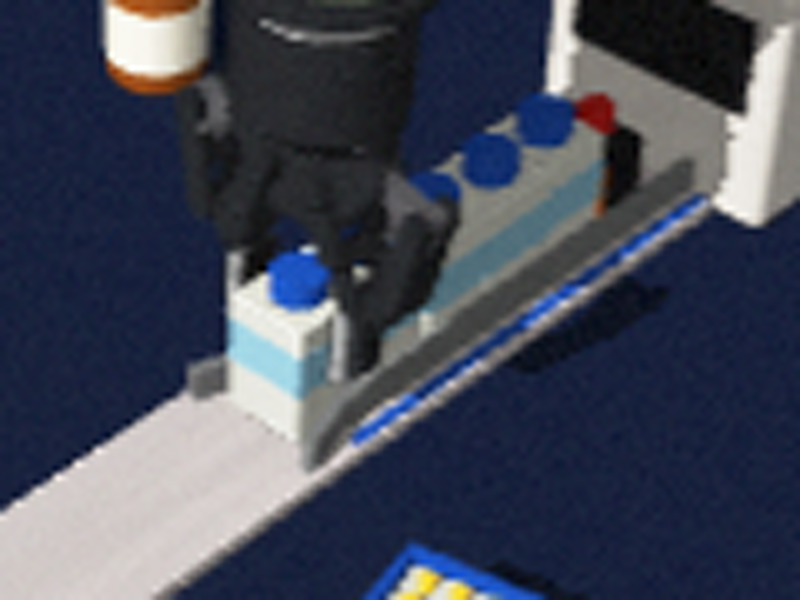

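>>> {"name": "arm_command", "arguments": {"commands": [{"dx":-0.05,"dy":0,"dz":0,"twist":0},{"dx":-0.05,"dy":0,"dz":0,"twist":0},{"dx":-0.05,"dy":0,"dz":0,"twist":0},{"dx":-0.05,"dy":0,"dz":0,"twist":0},{"dx":-0.05,"dy":0,"dz":0,"twist":0},{"dx":-0.05,"dy":0,"dz":0,"twist":0}], "grip": 1, "squeeze": 40}}

```text
clock: 24.63
position: [0.6166, 0.0362, 0.0441]
tool_rot: [-0.123, 1.529, -1.734]
force: [-0.4, 1.1, 3.5]
grip_width: 0.0392
```

>>> {"name": "arm_command", "arguments": {"commands": [{"dx":-0.03,"dy":0,"dz":-0.1,"twist":0},{"dx":-0.03,"dy":0,"dz":-0.2,"twist":0},{"dx":-0.03,"dy":0,"dz":-0.25,"twist":0}]}}

```text
clock: 24.88
position: [0.6165, 0.0376, 0.0441]
tool_rot: [-0.132, 1.528, -1.743]
force: [-0.2, -7.2, 1.1]
grip_width: 0.0394
```

>>> {"name": "arm_command", "arguments": {"commands": [{"dx":0,"dy":0,"dz":-0.15,"twist":0},{"dx":0,"dy":0,"dz":-0.25,"twist":0},{"dx":0,"dy":0,"dz":-0.28,"twist":0}]}}

```text
clock: 25.13
position: [0.6165, 0.0378, 0.0441]
tool_rot: [-0.135, 1.524, -1.747]
force: [-2.6, -14.4, 7.5]
grip_width: 0.0395
```

>>> {"name": "arm_command", "arguments": {"commands": [{"dx":-0.06,"dy":0,"dz":-0.18,"twist":0},{"dx":-0.08,"dy":0,"dz":-0.26,"twist":0},{"dx":-0.08,"dy":0,"dz":-0.31,"twist":0},{"dx":-0.08,"dy":0,"dz":-0.33,"twist":0}]}}

```text
clock: 25.47
position: [0.6162, 0.0381, 0.0443]
tool_rot: [-0.15, 1.52, -1.765]
force: [-1.1, -15.0, -0.8]
grip_width: 0.0391
```

>>> {"name": "arm_command", "arguments": {"commands": [{"dx":-0.01,"dy":0,"dz":-0.2,"twist":0},{"dx":-0.01,"dy":0,"dz":-0.3,"twist":0},{"dx":-0.01,"dy":0,"dz":-0.36,"twist":0}]}}

```text
clock: 25.72
position: [0.6161, 0.0381, 0.0442]
tool_rot: [-0.153, 1.516, -1.77]
force: [-1.7, -19.1, 6.9]
grip_width: 0.0395
```

>>> {"name": "arm_command", "arguments": {"commands": [{"dx":-0.05,"dy":0,"dz":-0.25,"twist":0},{"dx":-0.06,"dy":0,"dz":-0.33,"twist":0},{"dx":-0.06,"dy":0,"dz":-0.36,"twist":0},{"dx":-0.06,"dy":0,"dz":-0.38,"twist":0},{"dx":-0.06,"dy":0,"dz":-0.38,"twist":0}]}}

```text
clock: 26.13
position: [0.6161, 0.038, 0.0444]
tool_rot: [-0.158, 1.511, -1.777]
force: [0.0, -16.0, 2.0]
grip_width: 0.0391
```

>>> {"name": "arm_command", "arguments": {"commands": [{"dx":0,"dy":0,"dz":-0.03,"twist":0},{"dx":0,"dy":0,"dz":-0.03,"twist":0},{"dx":0,"dy":0,"dz":-0.03,"twist":0},{"dx":0,"dy":0,"dz":-0.03,"twist":0},{"dx":0,"dy":0,"dz":-0.03,"twist":0},{"dx":0,"dy":0,"dz":-0.03,"twist":0}], "grip": -0.4}}

```text
clock: 26.63
position: [0.6161, 0.0387, 0.0444]
tool_rot: [-0.159, 1.511, -1.777]
force: [0.3, 0.4, -0.6]
grip_width: 0.0602
```

```bash
python3 - <<'E'
from h import *
plan([.6162,.0385,.18],-1.73)
plan([.6162,-.2,.18],-1.73)
E
```

```text
t 26.63 pos [0.6161 0.0387 0.0444] dcm [-13.54  -0.12   0.81] twist -0.017679284358982923 F [ 0.26  0.43 -0.6 ] w 0.0602 q [ 0.04  0.79 -0.34  1.72  0.45  0.74 -0.6 ]
t 26.63 pos [0.6161 0.0387 0.0444] dcm [-12.14   1.02  24.6 ] twist -0.017679284358982923 F [ 0.26  0.43 -0.6 ] w 0.0602 q [ 0.04  0.79 -0.34  1.72  0.45  0.74 -0.6 ]
```

Bottle released. Going straight up, then back out of the view.

>>> {"name": "arm_command", "arguments": {"commands": [{"dx":-1,"dy":0,"dz":0.06,"twist":0},{"dx":-3,"dy":0,"dz":0.18,"twist":0},{"dx":-6,"dy":0,"dz":0.36,"twist":0},{"dx":-9,"dy":-0.1,"dz":0.54,"twist":0},{"dx":-11.5,"dy":-0.1,"dz":0.7,"twist":0},{"dx":-12.5,"dy":0,"dz":2,"twist":0},{"dx":-12.5,"dy":0.2,"dz":5.5,"twist":0},{"dx":-12.5,"dy":0.4,"dz":9.5,"twist":0},{"dx":-12.3,"dy":0.6,"dz":13.5,"twist":0},{"dx":-12.2,"dy":0.8,"dz":17.5,"twist":0},{"dx":-12.2,"dy":0.9,"dz":21.5,"twist":0},{"dx":-12.2,"dy":1.0,"dz":24.6,"twist":0}]}}

```text
clock: 27.63
position: [0.6153, -0.2036, 0.1816]
tool_rot: [-0.149, 1.51, -1.769]
force: [0.4, 0.4, 0.1]
grip_width: 0.0595
```

```bash
python3 - <<'E'
from h import *
plan([.55,-.35,.2],-1.73)
t=grab('top');s=grab('scene')
cv2.imwrite('pics/t2.png',t);cv2.imwrite('pics/s2.png',s)
cv2.imwrite('pics/k7.png',cv2.resize(t[140:215,220:370],(800,400),interpolation=cv2.INTER_CUBIC))
cv2.imwrite('pics/k8.png',cv2.resize(s[150:255,290:430],(800,600),interpolation=cv2.INTER_CUBIC))
for k in range(5):
    y=.197-.04*k;x=.6104+.0302*(y+.194)
    a=proj('top',[x,y,.079])[0]
    ca,sa=cap(t,a,8);p=onplane('top',ca,.079)[0]
    print(ca.round(2),sa[2:],p.round(4),'off mm',round(1000*(p[0]-(.6104+.0302*(p[1]+.194))),1))
E
```

```text
t 27.63 pos [ 0.6153 -0.2036  0.1816] dcm [-0.89 -5.81 15.02] twist -0.019524276830166738 F [0.38 0.39 0.15] w 0.0595 q [ 0.45  0.64 -0.39  1.58  0.35  0.99 -0.11]
[248.29 173.83] [ 8  8 52] [0.6218 0.1967 0.079 ] off mm -0.4
[263.58 173.68] [ 8  8 53] [0.623  0.1568 0.079 ] off mm 2.0
[278.96 174.57] [ 7  8 51] [0.6215 0.1168 0.079 ] off mm 1.7
[294.25 176.38] [ 8  8 52] [0.6176 0.0769 0.079 ] off mm -1.0
[309.76 177.42] [ 8  8 50] [0.6158 0.0365 0.079 ] off mm -1.6
```

View pics/k7.png

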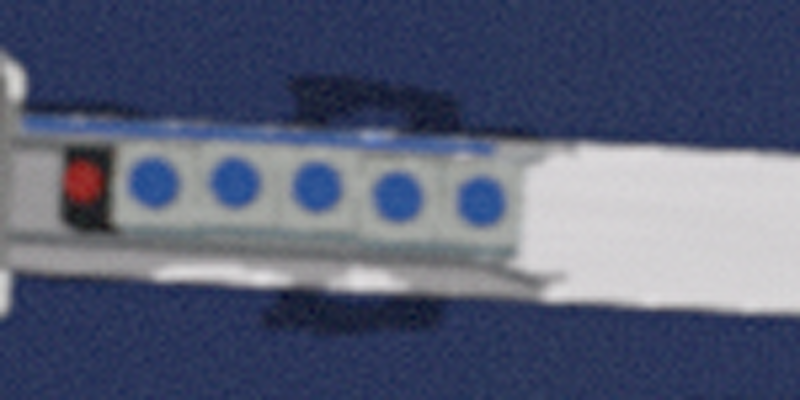

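View pics/k8.png

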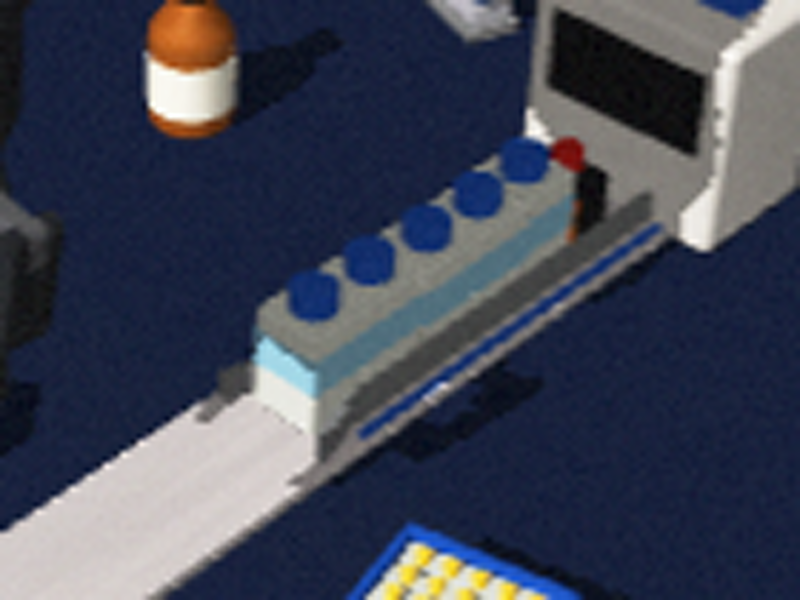

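```bash
python3 - <<'E'
from h import *
a=cv2.imread('pics/top0.png');b=cv2.imread('pics/t2.png');s0=cv2.imread('pics/scene0.png');s2=cv2.imread('pics/s2.png')
for nm,lo,hi in(('orange/amber',(5,130,60),(18,255,255)),('purple',(135,80,60),(160,255,255)),('green',(50,100,60),(75,255,255)),('red',(172,130,80),(180,255,255)),('blue',(100,150,70),(118,255,255)),('yellow',(22,80,120),(35,255,255))):
    for n,i in(('top',(a,b)),):
        f=lambda im:[tuple(c.round(1)) for c,s in blobs(im,lo,hi,60)[0]]
        print(nm,f(i[0]),'|',f(i[1]))
cv2.imwrite('pics/z.png',b)
E
```

```text
orange/amber [(np.float64(562.2), np.float64(90.5)), (np.float64(521.0), np.float64(93.2)), (np.float64(545.1), np.float64(116.2)), (np.float64(503.3), np.float64(118.9)), (np.float64(249.9), np.float64(261.6))] | [(np.float64(562.1), np.float64(90.6)), (np.float64(520.9), np.float64(93.2)), (np.float64(545.1), np.float64(116.2)), (np.float64(503.2), np.float64(119.0)), (np.float64(250.0), np.float64(261.7))]
purple [(np.float64(375.2), np.float64(224.9)), (np.float64(415.7), np.float64(227.9))] | [(np.float64(375.4), np.float64(225.1)), (np.float64(411.3), np.float64(228.7))]
green [(np.float64(488.3), np.float64(192.2))] | [(np.float64(500.5), np.float64(194.2))]
red [] | []
blue [(np.float64(157.0), np.float64(82.7)), (np.float64(359.1), np.float64(121.5)), (np.float64(411.5), np.float64(133.6)), (np.float64(194.4), np.float64(159.9)), (np.float64(172.2), np.float64(250.8)), (np.float64(565.8), np.float64(363.3))] | [(np.float64(157.0), np.float64(82.7)), (np.float64(358.9), np.float64(121.6)), (np.float64(194.5), np.float64(160.0)), (np.float64(172.2), np.float64(250.9)), (np.float64(569.6), np.float64(367.6))]
yellow [(np.float64(210.5), np.float64(80.7))] | [(np.float64(210.5), np.float64(80.6))]
```

View pics/z.png

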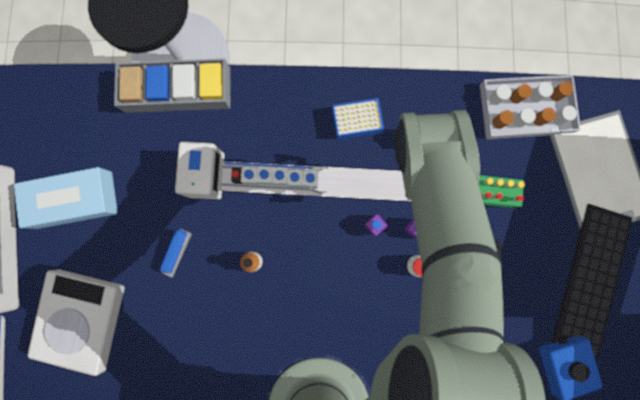

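All clear: the row is tight (40 mm spacing), within 2 mm of the centre line, and the only differences in the view come from the arm blocking it. My estimate of the stop force (wrist 15–19 N minus 7–10 N of sliding friction) has little margin over the required 5 N. There is plenty of time, so I'll do one more measured push.

```bash
python3 - <<'E'
from h import *
plan([.6161,.037,.18],-1.73)
E
```

```text
t 27.73 pos [ 0.6149 -0.2066  0.1814] dcm [ -1.35  -1.22 -24.29] twist -0.0249067352917968 F [ 0.05 -0.17 -0.54] w 0.0599 q [ 0.45  0.64 -0.39  1.58  0.35  0.99 -0.11]
```

>>> {"name": "arm_command", "arguments": {"commands": [{"dx":-0.1,"dy":-0.1,"dz":-1,"twist":-0.02},{"dx":-0.2,"dy":-0.2,"dz":-3,"twist":-0.02},{"dx":-0.4,"dy":-0.3,"dz":-6,"twist":-0.02},{"dx":-0.6,"dy":-0.5,"dz":-9.5,"twist":-0.02},{"dx":-0.8,"dy":-0.7,"dz":-13,"twist":-0.02},{"dx":-1,"dy":-0.8,"dz":-16.5,"twist":-0.02},{"dx":-1.1,"dy":-1,"dz":-20,"twist":-0.02},{"dx":-1.3,"dy":-1.1,"dz":-22.5,"twist":-0.02},{"dx":-1.35,"dy":-1.2,"dz":-24,"twist":-0.02},{"dx":-1.35,"dy":-1.22,"dz":-24.3,"twist":-0.02},{"dx":-1.35,"dy":-1.22,"dz":-24.3,"twist":-0.02}]}}

```text
clock: 28.65
position: [0.6158, 0.0385, 0.1803]
tool_rot: [-0.166, 1.509, -1.769]
force: [-0.2, -0.8, 0.7]
grip_width: 0.0598
```

```bash
python3 - <<'E'
from h import *
plan([.6161,.037,.0445],-1.73)
E
```

```text
t 28.65 pos [0.6158 0.0385 0.1803] dcm [13.56  0.17 -0.68] twist -0.0021450688546222445 F [-0.2  -0.82  0.67] w 0.0598 q [ 0.09  0.61 -0.42  1.65  0.35  0.98 -0.5 ]
```

>>> {"name": "arm_command", "arguments": {"commands": [{"dx":1,"dy":0.05,"dz":-0.05,"twist":0},{"dx":3,"dy":0.05,"dz":-0.15,"twist":0},{"dx":5,"dy":0.1,"dz":-0.25,"twist":0},{"dx":7.5,"dy":0.1,"dz":-0.38,"twist":0},{"dx":10,"dy":0.15,"dz":-0.5,"twist":0},{"dx":12,"dy":0.15,"dz":-0.6,"twist":0},{"dx":13,"dy":0.15,"dz":-0.65,"twist":0},{"dx":13.4,"dy":0.15,"dz":-0.68,"twist":0},{"dx":13.5,"dy":0.15,"dz":-0.68,"twist":0},{"dx":13.5,"dy":0.15,"dz":-0.68,"twist":0}]}}

```text
clock: 29.48
position: [0.6163, 0.0367, 0.0457]
tool_rot: [-0.154, 1.509, -1.758]
force: [-0.1, 0.5, 0.7]
grip_width: 0.0594
```

```bash
python3 - <<'E'
from h import *
plan([.6161,.037,.0445],-1.73)
s=grab('scene')
cv2.imwrite('pics/m.png',cv2.resize(s[150:255,290:430],(800,600),interpolation=cv2.INTER_CUBIC))
E
```

```text
t 29.48 pos [0.6163 0.0367 0.0457] dcm [ 0.12 -0.02 -0.04] twist -0.0026905089748613478 F [-0.08  0.52  0.69] w 0.0594 q [ 0.05  0.79 -0.35  1.72  0.45  0.75 -0.59]
```

View pics/m.png

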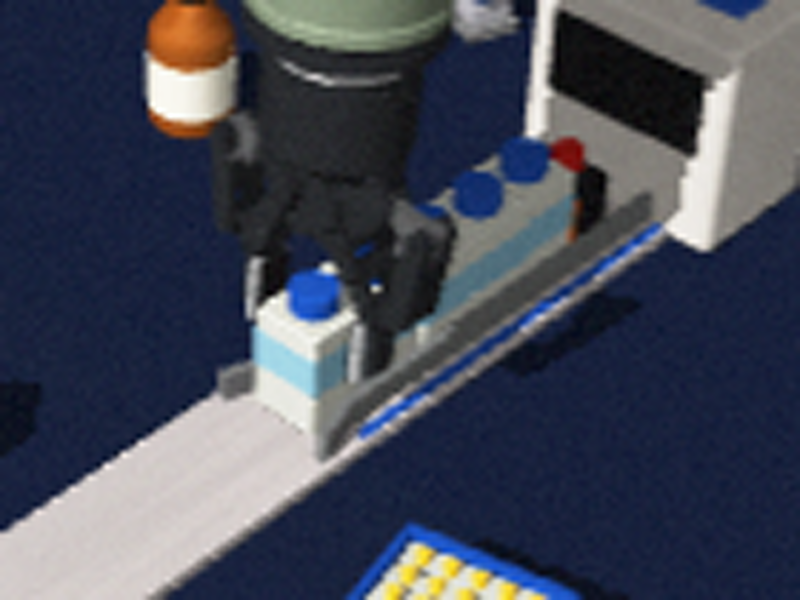

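Fingers straddle bottle 5 (cap at crop (315,295)). Gripping it and pushing.

>>> {"name": "arm_command", "arguments": {"commands": [{"dx":0,"dy":0,"dz":0,"twist":0},{"dx":0,"dy":0,"dz":0,"twist":0},{"dx":0,"dy":0,"dz":0,"twist":0},{"dx":0,"dy":0,"dz":0,"twist":0},{"dx":0,"dy":0,"dz":0,"twist":0},{"dx":0,"dy":0,"dz":0,"twist":0},{"dx":0,"dy":0,"dz":0,"twist":0}], "grip": 1, "squeeze": 40}}

```text
clock: 30.12
position: [0.6171, 0.0368, 0.0473]
tool_rot: [-0.118, 1.509, -1.721]
force: [-1.9, -1.3, 7.6]
grip_width: 0.0397
```

>>> {"name": "arm_command", "arguments": {"commands": [{"dx":-0.03,"dy":0,"dz":-0.1,"twist":0},{"dx":-0.03,"dy":0,"dz":-0.2,"twist":0},{"dx":-0.03,"dy":0,"dz":-0.25,"twist":0}]}}

```text
clock: 30.37
position: [0.6173, 0.0376, 0.0479]
tool_rot: [-0.111, 1.507, -1.716]
force: [-0.4, -11.0, 3.1]
grip_width: 0.0393
```

>>> {"name": "arm_command", "arguments": {"commands": [{"dx":-0.03,"dy":0,"dz":-0.15,"twist":0},{"dx":-0.04,"dy":0,"dz":-0.25,"twist":0},{"dx":-0.04,"dy":0,"dz":-0.28,"twist":0}]}}

```text
clock: 30.62
position: [0.6173, 0.0379, 0.0482]
tool_rot: [-0.112, 1.503, -1.718]
force: [0.3, -13.7, -1.9]
grip_width: 0.0391
```

>>> {"name": "arm_command", "arguments": {"commands": [{"dx":0.02,"dy":0,"dz":-0.2,"twist":0},{"dx":0.02,"dy":0,"dz":-0.3,"twist":0},{"dx":0,"dy":0,"dz":-0.37,"twist":0},{"dx":-0.02,"dy":0,"dz":-0.4,"twist":0}]}}

```text
clock: 30.95
position: [0.6172, 0.038, 0.0482]
tool_rot: [-0.116, 1.499, -1.724]
force: [0.7, -18.7, -1.5]
grip_width: 0.0389
```

>>> {"name": "arm_command", "arguments": {"commands": [{"dx":0,"dy":0,"dz":-0.3,"twist":0},{"dx":0,"dy":0,"dz":-0.36,"twist":0},{"dx":-0.01,"dy":0,"dz":-0.38,"twist":0},{"dx":-0.02,"dy":0,"dz":-0.4,"twist":0},{"dx":-0.02,"dy":0,"dz":-0.41,"twist":0},{"dx":-0.02,"dy":0,"dz":-0.42,"twist":0}]}}

```text
clock: 31.45
position: [0.6172, 0.0379, 0.0482]
tool_rot: [-0.12, 1.493, -1.73]
force: [-0.2, -20.3, 0.2]
grip_width: 0.0396
```

Wrist held up to 20.3 N, so about 10–13 N on the plate. Releasing and withdrawing.

>>> {"name": "arm_command", "arguments": {"commands": [{"dx":0,"dy":0,"dz":-0.03,"twist":0},{"dx":0,"dy":0,"dz":-0.03,"twist":0},{"dx":0,"dy":0,"dz":-0.03,"twist":0},{"dx":0,"dy":0,"dz":-0.03,"twist":0},{"dx":0,"dy":0,"dz":-0.03,"twist":0},{"dx":0,"dy":0,"dz":-0.03,"twist":0}], "grip": -0.4}}

```text
clock: 31.95
position: [0.6172, 0.0386, 0.0483]
tool_rot: [-0.118, 1.494, -1.729]
force: [-0.5, 0.0, 0.2]
grip_width: 0.06
```

>>> {"name": "arm_command", "arguments": {"commands": [{"dx":-1,"dy":0,"dz":0.08,"twist":0},{"dx":-3,"dy":0,"dz":0.24,"twist":0},{"dx":-6,"dy":0,"dz":0.48,"twist":0},{"dx":-9,"dy":0,"dz":0.72,"twist":0},{"dx":-11.5,"dy":0,"dz":0.9,"twist":0},{"dx":-12.5,"dy":0,"dz":2,"twist":0},{"dx":-12.5,"dy":0,"dz":5.5,"twist":0},{"dx":-12.3,"dy":0,"dz":9.5,"twist":0},{"dx":-12,"dy":0,"dz":13.5,"twist":0},{"dx":-11.8,"dy":0,"dz":17.5,"twist":0},{"dx":-11.6,"dy":0,"dz":20.5,"twist":0},{"dx":-11.5,"dy":0,"dz":22,"twist":0}]}}

```text
clock: 32.95
position: [0.6088, -0.1774, 0.18]
tool_rot: [-0.123, 1.492, -1.738]
force: [0.6, 0.7, -0.2]
grip_width: 0.0598
```

```bash
python3 - <<'E'
from h import *
plan([.55,-.35,.2],-1.73)
t=grab('top');s=grab('scene')
cv2.imwrite('pics/n7.png',np.vstack([cv2.resize(t[140:200,220:370],(700,280),interpolation=cv2.INTER_CUBIC),cv2.resize(s[165:240,310:450],(700,320),interpolation=cv2.INTER_CUBIC)]))
for k in range(5):
    y=.197-.04*k;x=.6104+.0302*(y+.194)
    ca,sa=cap(t,proj('top',[x,y,.079])[0],8);p=onplane('top',ca,.079)[0]
    print(ca.round(2),p.round(4),'off mm',round(1000*(p[0]-(.6104+.0302*(p[1]+.194))),1))
E
```

```text
t 32.95 pos [ 0.6088 -0.1774  0.18  ] dcm [-0.57 -5.12 17.6 ] twist -0.014449840646944098 F [ 0.58  0.68 -0.19] w 0.0598 q [ 0.4   0.62 -0.38  1.62  0.36  0.97 -0.17]
[248.38 173.71] [0.6221 0.1964 0.079 ] off mm -0.1
[263.59 173.67] [0.623  0.1568 0.079 ] off mm 2.0
[278.88 174.58] [0.6215 0.117  0.079 ] off mm 1.7
[294.18 176.39] [0.6176 0.0771 0.079 ] off mm -1.0
[309.26 176.91] [0.6171 0.0379 0.079 ] off mm -0.3
```

View pics/n7.png

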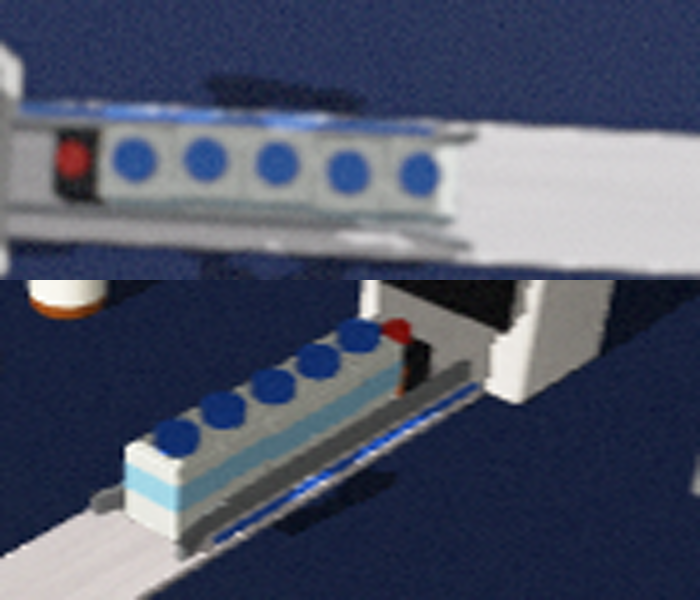

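The row is tight (39–40 mm spacing), straight (within 2 mm of the centre line) and upright against the stop, so I'm handing in.

```bash
python3 -c "
from workcell import order
print(order.job_done())"
```

```text
the job is handed in; nothing more can be done
None
```

I stood the spare bottle on the track behind the four and released it. I then regripped it and pushed all five along the centre line into the lane until they stalled on the stop. The job is handed in at about 33 s, with no verdict reported.

- **Push:** sliding the row took about 7–11 N at the wrist. The firm pushes on the stop ended at 14–20 N at the wrist, so by subtraction the plate saw roughly 6–13 N. That force was never measured directly. I repeated the push once because the first left little margin over the 5 N needed.
- **Row:** in the last pictures the cap centres are 39–40 mm apart and within about 2 mm of the centre line. All five bottles look upright and square.
- **Sensor plate:** only a sliver of orange still shows between bottle 1 and the stop. I could not measure the plate's travel; my image estimate of the depth came out at 11–15 mm, more than the 8 mm possible. I judged it pressed in from the stall at the stop.
- **Bystanders:** amber, stapler and tip box had not moved in a check before the last push. The jar and rack were partly hidden by the arm, and the pen and mouse were out of sight, but the arm met no unexpected force and stayed well above everything in transit.
- **Tool tilt:** the tool picked up about 0.08 rad of tilt while pushing under load. Regripping twice let bottle 5 settle flat, so this does not show in the final row.

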